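Clear the wedged spacers from the gluing jig

TASK

Glue-up is over: every spacer still wedged in the jig's clamps has to come out. With the knocking block in the gripper (not with the fingers), knock each one along its slot and out of the clamp's open end, the end without the ridge, then lift it out and lay it flat in the tray, long spacers in the larger bay and short ones in the smaller. Stand the block upright on its cutting mat again, and leave everything else on the bench where it is.

Things in the scene. Friction and masses are not known exactly. Their poses are not given: they have to be found in the camera images.
- jig: The gluing jig: a fixed flat aluminium bed plate 210 (x) x 350 (y) x 8 mm thick on the bench with four slot clamps on it, in a row 86 mm apart along its y axis. Origin: centre of its underside; the bed's top is 8 mm above it. All clamps sit on its y axis with their slots parallel to its x axis.
- clamp0: One of four like dark steel slot clamps fixed on the bed; may be empty. Origin: slot centre, at the bed's top (8 mm above the bench). The slot runs along x, -22 to 22 mm. Its +x end is open; across its -x end lies a fixed steel ridge 8 mm high (x = -40 to -34 mm, y = -30 to 30 mm) that stops a spacer but not a block held above it. Some clamps point one way, some the other.
- clamp1: Like clamp0 (shape told there and below). Origin and axes as for clamp0. All clamps: walls with inward lips along both sides, outside y = -38 to 28 mm, top 31.5 mm above the bed; the lips' undersides are 25.5 mm above the bed, and between them a gap 32 mm wide (y = -16 to 16 mm) is open to the sky along the whole slot.
- clamp2: Like clamp0 (shape told there and below). Origin and axes as for clamp0. All clamps: a brass spring jaw inside the -y wall squeezes the spacer with about 4.5 N against the +y wall: 5 to 12 N along the slot slide it. Once the spacer is out, the jaw stands 3 mm further in, so it cannot go back.
- clamp3: Like clamp0 (shape told there and below). Origin and axes as for clamp0. All clamps: the bed goes on flat for 105 mm from the clamp's middle at either end of the slot, enough for a spacer that has been knocked out to lie there.
- long1: Long plain beech spacer, 64 (x) x 40 (y) x 24 mm (z), about 55 g; may be absent. Origin: centre of its underside. Starts on the bed in a clamp, x axis along the slot, middle within 2 mm of the clamp's, held down by the lips (4 mm over each side). Free to be lifted when its trailing end is past the clamp's end: its middle over 54 mm from the clamp's middle.
- long2: Long plain beech spacer, 64 (x) x 40 (y) x 24 mm (z), about 55 g; may be absent. Origin: centre of its underside. Starts on the bed in a clamp, x axis along the slot, middle within 2 mm of the clamp's, held down by the lips (4 mm over each side). Free to be lifted when its trailing end is past the clamp's end: its middle over 54 mm from the clamp's middle.
- short1: Short plain beech spacer, 44 (x) x 40 (y) x 24 mm (z), about 40 g; may be absent. Origin: centre of its underside. Starts on the bed in a clamp, x axis along the slot, middle within 2 mm of the clamp's, held down by the lips (4 mm over each side). Free to be lifted when its trailing end is past the clamp's end: its middle over 44 mm from the clamp's middle.
- short2: Short plain beech spacer, 44 (x) x 40 (y) x 24 mm (z), about 40 g; may be absent. Origin: centre of its underside. Starts on the bed in a clamp, x axis along the slot, middle within 2 mm of the clamp's, held down by the lips (4 mm over each side). Free to be lifted when its trailing end is past the clamp's end: its middle over 44 mm from the clamp's middle.
- block: The knocking block: dark hardwood with a steel shoe (the lowest 16 mm), 32 (x) x 27 (y) x 50 mm (z) high, 100 to 200 g, standing on its shoe on the cutting mat at the start, at any yaw. Origin: centre of its underside. Its 27 mm width passes the 32 mm gap between a clamp's lips.
- mat: Green cutting mat 130 x 130 x 5 mm, fixed on the bench: the block's place. Origin: centre of its underside.
- tray: Fixed plywood tray, outside 170 (x) x 162 (y) x 18 mm high, walls and floor 4 mm. A divider across it at y = -13 mm makes two unequal bays, each 162 mm long in x. Origin: centre of its underside.
- large_bay (a point): Centre of the floor of the tray's larger bay, 4 mm above the bench; the bay is 162 (tray x) x 88 mm (tray y).
- small_bay (a point): Centre of the floor of the tray's smaller bay, 4 mm above the bench; the bay is 162 (tray x) x 62 mm (tray y).
- glue: Bystander: white plastic jar with a blue cap, 64 mm across, 130 mm high; origin: centre of its underside.
- cup: Bystander: steel cup, 76 mm across, 90 mm high; origin: centre of its underside.
- eraser: Bystander: white eraser 45 x 20 x 12 mm; origin: centre of its underside.
- folder: Bystander: pale flat burnishing stick 150 (x) x 18 x 6 mm; origin: centre of its underside.
- awl: Bystander: awl with a wooden handle, 120 mm long (x), 32 mm thick; origin: its middle, on the bench.
- snips: Bystander: steel scissors 150 mm long (x), 12 mm high; origin: near the pivot, on the bench.
- phone: Bystander: black phone 145 x 70 x 9 mm; origin: centre of its underside.
There are look-alikes about, which are no part of the job. What is shaped like the short2 but purple is not meant.

How it is judged:
At the end, for the whole second after the job is handed in: Every spacer that was present lies flat (within 0.15 rad, at rest) on the floor of its bay, long ones in the larger bay and short ones in the smaller; the knocking block stands upright (within 0.1 rad) on the cutting mat, its middle within the mat less 5 mm, at rest (x of long1 in the frame of large_bay between -0.078 and 0.078 m and y of long1 in the frame of large_bay between -0.046 and 0.046 m and z of long1 in the frame of large_bay between -0.006 and 0.008 m and angle between the z axis of each of long1, long2, short1, short2 and the z axis of tray, either way round below 0.15 rad and linear speed of each of long1, long2, short1, short2, block below 0.03 m/s and x of long2 in the frame of large_bay between -0.078 and 0.078 m and y of long2 in the frame of large_bay between -0.046 and 0.046 m and z of long2 in the frame of large_bay between -0.006 and 0.008 m and x of short1 in the frame of small_bay between -0.078 and 0.078 m and y of short1 in the frame of small_bay between -0.033 and 0.033 m and z of short1 in the frame of small_bay between -0.006 and 0.008 m and x of short2 in the frame of small_bay between -0.078 and 0.078 m and y of short2 in the frame of small_bay between -0.033 and 0.033 m and z of short2 in the frame of small_bay between -0.006 and 0.008 m and x of block in the frame of mat between -0.06 and 0.06 m and y of block in the frame of mat between -0.06 and 0.06 m and angle between block's own z axis and vertical below 0.1 rad and z of block in the frame of mat between 0.002 and 0.01 m); the robot touches nothing.
It fails at once if the robot's fingers or arm push or pull long1 while it is still under the lips of a clamp (contact force between any of the fingers, the arm and long1 above 1.5 N and x of long1 in the frame of jig between -0.038 and 0.038 m and y of long1 in the frame of jig between -0.16 and 0.16 m and z of long1 in the frame of jig below 0.014 m).
It fails at once if the robot's fingers or arm push or pull long2 while it is still under the lips of a clamp (contact force between any of the fingers, the arm and long2 above 1.5 N and x of long2 in the frame of jig between -0.038 and 0.038 m and y of long2 in the frame of jig between -0.16 and 0.16 m and z of long2 in the frame of jig below 0.014 m).
It fails at once if the robot's fingers or arm push or pull short1 while it is still under the lips of a clamp (contact force between any of the fingers, the arm and short1 above 1.5 N and x of short1 in the frame of jig between -0.03 and 0.03 m and y of short1 in the frame of jig between -0.16 and 0.16 m and z of short1 in the frame of jig below 0.014 m).
It fails at once if the robot's fingers or arm push or pull short2 while it is still under the lips of a clamp (contact force between any of the fingers, the arm and short2 above 1.5 N and x of short2 in the frame of jig between -0.03 and 0.03 m and y of short2 in the frame of jig between -0.16 and 0.16 m and z of short2 in the frame of jig below 0.014 m).
It fails at once if a bystander is moved by more than 3 cm (distance of any of glue, cup, eraser, folder, awl, snips, phone from where it was at the start of the episode above 0.03 m).
Of long1, long2, short1, short2 only 3 to 4 are there at a start; the rules pass over those that are not, and their reading is None.
At some moment in a run one of block may be knocked a few centimetres aside while the robot is not near it.
It also fails if it takes over 210 s, if anything falls off the work surface, if the arm or the gripper's body presses on something with over 40 N, if the wrist force passes 120 N, or if a joint passes its speed limit or range.

ROBOT

A 7-joint arm with a two-finger parallel gripper is mounted at the origin on the work surface. World frame = base frame: x ahead of the robot, y to its left, z up, the work surface at z = 0. Lengths are in m, angles in rad, forces in N, time in s.
With the tool pointing down it reaches from about 0.4 to 0.85 m from the base axis. Payload 4.4 kg.
Tool frame: the origin (TCP) lies at the very end of the fingers, on their centre line; the grasp point (between the pads) lies 19 mm behind it; z points along the fingers, y is the direction in which the jaws open and shut (so a half turn about z gives the same grasp; the last joint's range is limited). The gripper opens to 94 mm and grips with 3 to 60 N. Pads are 16 mm wide; open, the fingers measure 119 mm over their backs; the gripper's body (75 mm by 177 mm) begins 78 mm behind the grasp point.
Start: joints at [-1.408, 0.628, 0.038, 1.517, -0.027, 0.996, -0.02], TCP at [0.147, 0.633, 0.205] pointing down, gripper open.
Joint ranges: [-3.06, 3.06], [-0.37, 2.12], [-1.25, 1.32], [0.18, 2.47], [-1.1, 4.24], [0.23, 1.98], [-2.94, 2.94]. Speed limits (rad/s): [2.57, 2.57, 3.14, 3.14, 3.14, 3.14, 3.14].

INTERFACE

Orientations are given as a 3x3 rotation matrix whose columns are the frame's x, y, z axes.
In Python, from cell import read_state, camera, calibration, job_done, boxes_of gives the robot as it stands.
- The arm moves only by the tool move_arm, never from a script. Its argument "deltas" is a list of rows, each an object with "grip": the finger opening in mm, from 0 to 94; "translation": the shift along the tool's x, y, z in mm, a list of three; "roll": the turn about the tool's z in degrees. A call has exactly 8 rows; each row shifts and turns the commanded pose from where the row before left it, along the tool's axes as they then stand; what a row does not reach is not made up. A row lasts 1/8 s, in which the tool goes at most 62.5 mm and 10.7 degrees, less where a joint would pass 70% of its speed; a pose out of reach is approached as far as the arm can. A call is refused whole if a number of a shift passes 62.5 or a number of a turn 10.7, either way. A call with a gripper value outside its range is refused whole. The fingers move at their own pace and stop on an object; the grip force is fixed at half the most. Time passes only in rows, so rows that do not move let the fingers close, or fill a call up. It gives the time, the measured TCP pose, the force and the opening at its end, in the units of the state.
- read_state(): the state, without advancing time (a new reading comes with each control period).
- camera(name): name is "scene" or "top"; returns the picture (480x640x3 uint8, red, green, blue); there is no depth.
- calibration(name): a dict with "intrinsics" (3x3 intrinsics, pixels), "R" (3x3) and "t" (3): a world point X has camera coordinates R X + t. Camera axes: x right, y down, z forward; pixel columns grow to the right and rows downward; lengths in m; the calibration is good to about 2 mm. A picture is of the moment at which its call begins. calibration takes no time and is no camera call.
- job_done(): hands the job in, once; it reports no verdict.
Trained networks look in the newest picture that a camera, given by its name, has taken for a name from the list of things; names that differ only in an ending like _2 or _b are one class to them, and where a whole thing is asked for, a point or a joint stands for the part that bears it (a point fixed in the world has none). Each returns a list of dicts, best first, with "p" (0 to 1); they miss things now and then, are a little off and sometimes report something else, mostly with a low value. They report only what shows in the picture. A call takes as long as a camera call. They do not tell look-alikes from the thing itself.
- boxes_of(camera, name): "box" ([centre column, centre row, width, height] in pixels, round what is visible of it).
The state is a dict: "time": time; "joint_positions": joint angles; "qd": joint speeds; "joint_efforts": joint torques, N m; "tool_pos": TCP position; "tcp_rot": TCP orientation; "wrist_force": force on the tool from outside, world axes, zero at the start; "torque": the same for the moment, N m; "opening": opening from 0.0 (shut) to 1.0 (fully open).
Only numpy, scipy, OpenCV 4.12 (cv2) and the standard library are available. Lean on these libraries where they do the work, as an engineer would, in place of code of your own. Each camera call takes 0.05 s, during which the arm holds its last target. There are 200 camera calls.

## Working session

There is one attempt and no reset: what is moved stays moved. The work goes in short steps, Python scripts to look and compute and a tool call to move; the robot and the scene stay as the last step left them, time stands still between calls to the robot, and variables do not carry over. Pictures are saved under pics/ and viewed, about 12 in all and at most 16, crops included, and the job is handed in when it is done.

Besides the shell and the picture viewer there is one more tool, called after "Request:" as name(argument=value, ...) on one line, values as JSON. move_arm: Moves the arm, as the interface text tells. Its arguments: {"type":"object","properties":{"deltas":{"type":"array","items":{"type":"object","properties":{"grip":{"type":"number"},"translation":{"type":"array","items":{"type":"number"}},"roll":{"type":"number"}}}}},"required":["deltas"]}

```bash
mkdir -p pics; ls
python3 - <<'E'
from cell import *
import cv2,numpy as np
s=read_state();print(s['time'],s['tool_pos'],s['tcp_rot'],s['opening'])
for c in('scene','top'):
    im=camera(c);cv2.imwrite(f'pics/{c}0.png',im[:,:,::-1])
    k=calibration(c);print(c,np.round(k['intrinsics'],1).tolist(),np.round(k['R'],4).tolist(),np.round(k['t'],4).tolist())
for n in ['jig','clamp0','long1','short1','block','mat','tray','large_bay']:
    print(n,[(np.round(d['box']).tolist(),round(d['p'],2)) for d in boxes_of('top',n)])
E
```

```text
pics
0.0 [0.14724465 0.63243484 0.20460782] [[-9.73940707e-01  2.26802472e-01 -3.70558218e-04]
 [ 2.26802771e-01  9.73939099e-01 -1.77052026e-03]
 [-4.06572351e-05 -1.80842539e-03 -9.99998364e-01]] 1.003803242812451
scene [[530.8, 0.0, 318.9], [0.0, 530.8, 241.9], [0.0, 0.0, 1.0]] [[0.3719, 0.9281, 0.0156], [0.7412, -0.2868, -0.607], [-0.5589, 0.2373, -0.7946]] [-0.2281, -0.3766, 1.4425]
top [[513.6, 0.0, 323.6], [0.0, 513.6, 236.6], [0.0, 0.0, 1.0]] [[0.0279, -0.9996, 0.0029], [-0.992, -0.028, -0.1233], [0.1233, 0.0006, -0.9924]] [0.0036, 0.5467, 1.1392]
jig [([328.0, 231.0, 161.0, 99.0], 0.6), ([374.0, 145.0, 42.0, 59.0], 0.27)]
clamp0 [([387.0, 243.0, 31.0, 34.0], 0.91), ([280.0, 228.0, 32.0, 26.0], 0.8), ([315.0, 233.0, 30.0, 30.0], 0.7), ([351.0, 234.0, 31.0, 32.0], 0.65)]
long1 [([313.0, 227.0, 21.0, 32.0], 0.9), ([477.0, 278.0, 71.0, 64.0], 0.74), ([192.0, 261.0, 76.0, 82.0], 0.59)]
short1 [([324.0, 315.0, 16.0, 22.0], 0.86), ([440.0, 214.0, 23.0, 21.0], 0.8), ([498.0, 343.0, 28.0, 22.0], 0.66), ([387.0, 237.0, 15.0, 25.0], 0.63), ([273.0, 226.0, 14.0, 25.0], 0.59), ([369.0, 315.0, 24.0, 29.0], 0.56)]
block [([475.0, 278.0, 26.0, 17.0], 0.86), ([311.0, 228.0, 24.0, 29.0], 0.58)]
mat [([476.0, 277.0, 70.0, 68.0], 0.71)]
tray [([193.0, 261.0, 76.0, 83.0], 0.65)]
large_bay [([194.0, 261.0, 74.0, 82.0], 0.82)]
```

Run:
```python
import cv2
im=cv2.imread('pics/top0.png');c=im[165:365,140:530]
cv2.imwrite('pics/t0c.png',cv2.resize(c,None,fx=2.05,fy=2.05,interpolation=cv2.INTER_CUBIC))
c=im[180:285,230:420]
cv2.imwrite('pics/t0j.png',cv2.resize(c,None,fx=4.2,fy=4.2,interpolation=cv2.INTER_CUBIC))
```

```text
(no output)
```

View pics/scene0.png

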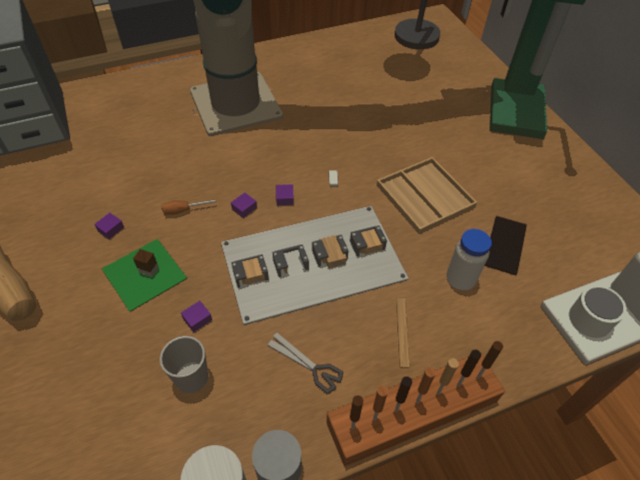

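View pics/t0c.png

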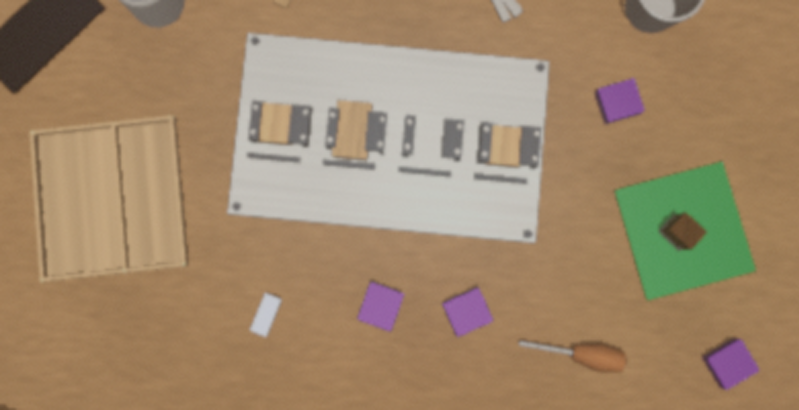

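View pics/t0j.png

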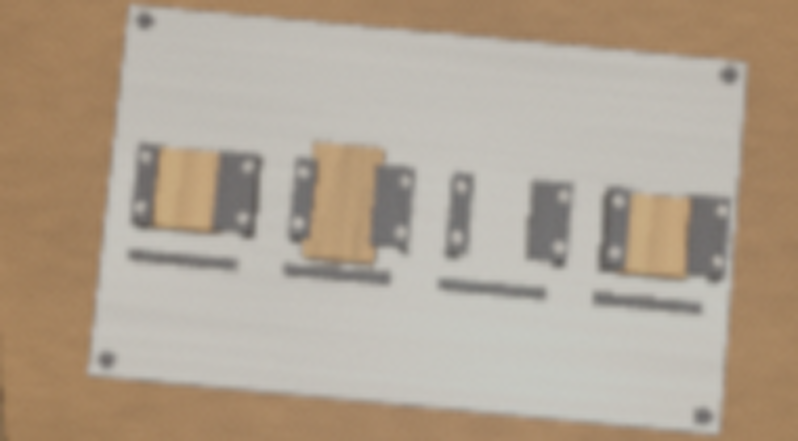

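The scene shows the jig at about (313,262) with the spacers. In the top view, left to right, the clamps at px (280,228), (313,230), (350,232) and (387,240) hold a short, a long, nothing and a short. All the ridges are on the robot side (lower rows), so the open ends point +x.

The four purple boxes, at top px (324,315), (369,315), (440,214) and (498,343), are look-alikes and get ignored. The block stands on the mat at (475,278). The tray is at (193,261), with the larger bay on the left. Next I'll measure.

```bash
cat > h.py <<'E'
from cell import *
import cv2,numpy as np
def ray(c,px,z):
    k=calibration(c);px=np.atleast_2d(np.array(px,float))
    d=(np.linalg.inv(k['intrinsics'])@np.c_[px,np.ones(len(px))].T).T@np.array(k['R'])
    o=-np.array(k['R']).T@np.array(k['t'])
    return (o+d*((z-o[2])/d[:,2])[:,None])[:,:2]
def proj(c,P):
    k=calibration(c);q=np.atleast_2d(P)@np.array(k['R']).T+k['t'];q=q@np.array(k['intrinsics']).T
    return q[:,:2]/q[:,2:]
# rectified view of plane z; rows: x from x1 down to x0, columns: y from y1 (left) to y0; s m/px
def rect(c,im,z,x0,x1,y0,y1,s=.0005):
    cor=np.array([[x1,y1,z],[x1,y0,z],[x0,y0,z],[x0,y1,z]]);W,H=int((y1-y0)/s),int((x1-x0)/s)
    M=cv2.getPerspectiveTransform(proj(c,cor).astype(np.float32),np.float32([[0,0],[W,0],[W,H],[0,H]]))
    return cv2.warpPerspective(im,M,(W,H),flags=cv2.INTER_LINEAR)
def fit(mask,x1,y1,s=.0005):
    cs,_=cv2.findContours(mask,cv2.RETR_EXTERNAL,cv2.CHAIN_APPROX_NONE);c=max(cs,key=cv2.contourArea)
    (u,v),(w,h),a=cv2.minAreaRect(c)
    return dict(x=round(x1-v*s,4),y=round(y1-u*s,4),w=round(w*s,4),h=round(h*s,4),a=round(a,2),corners=[(round(x1-q[1]*s,4),round(y1-q[0]*s,4)) for q in cv2.boxPoints(((u,v),(w,h),a))])
E
python3 - <<'E'
from h import *
ims={c:cv2.imread(f'pics/{c}0.png') for c in('top','scene')}
for n,p in dict(jig=(328,231),mat=(476,277),tray=(193,261),block=(478,278)).items(): print(n,ray('top',p,.01))
for c,im in ims.items():
    j=ray('top',(328,231),.008)[0]; b=(j[0]-.16,j[0]+.16,j[1]-.23,j[1]+.23)
    r=rect(c,im,.008,*b);h=cv2.cvtColor(r,cv2.COLOR_BGR2HSV)
    m=((h[...,1]<50)&(h[...,2]>100)).astype(np.uint8)*255
    m=cv2.morphologyEx(m,cv2.MORPH_OPEN,np.ones((25,25)))
    print(c,'jig',fit(m,b[1],b[3]))
    j=ray('top',(476,277),.005)[0]; b=(j[0]-.1,j[0]+.1,j[1]-.1,j[1]+.1)
    r=rect(c,im,.005,*b);h=cv2.cvtColor(r,cv2.COLOR_BGR2HSV)
    m=((h[...,0]>45)&(h[...,0]<80)&(h[...,1]>100)).astype(np.uint8)*255
    print(c,'mat',fit(m,b[1],b[3]))
    # block top face
    j=ray('top',(477,279),.055)[0]; b=(j[0]-.05,j[0]+.05,j[1]-.05,j[1]+.05)
    r=rect(c,im,.055,*b);cv2.imwrite(f'pics/b_{c}.png',cv2.resize(r,None,fx=1.5,fy=1.5))
    j=ray('top',(193,261),.018)[0]; b2=(j[0]-.12,j[0]+.12,j[1]-.12,j[1]+.12)
    r2=rect(c,im,.018,*b2,.0008);cv2.imwrite(f'pics/tr_{c}.png',r2); print(b,b2)
a=[cv2.imread(f'pics/{n}_{c}.png') for n in('b','tr') for c in('top','scene')]
print([x.shape for x in a])
cv2.imwrite('pics/m1.png',np.hstack([np.vstack(a[:2]),cv2.resize(np.vstack(a[2:]),(300,600))]))
E
```

```text
jig [[0.5629115  0.00903793]]
mat [[ 0.46538424 -0.33563235]]
tray [[0.4840028  0.31962969]]
block [[ 0.46320732 -0.34023392]]
top jig {'x': np.float64(0.5627), 'y': np.float64(0.005), 'w': 0.3506, 'h': 0.2109, 'a': 3.79, 'corners': [(np.float64(0.4691), np.float64(0.1869)), (np.float64(0.6796), np.float64(0.1729)), (np.float64(0.6564), np.float64(-0.1769)), (np.float64(0.4459), np.float64(-0.163))]}
top mat {'x': np.float64(0.4657), 'y': np.float64(-0.3318), 'w': 0.1277, 'h': 0.1277, 'a': 73.47, 'corners': [(np.float64(0.5087), np.float64(-0.2524)), (np.float64(0.545), np.float64(-0.3748)), (np.float64(0.4226), np.float64(-0.4112)), (np.float64(0.3863), np.float64(-0.2888))]}
(np.float64(0.4085988849662084), np.float64(0.5085988849662084), np.float64(-0.3744094576149797), np.float64(-0.2744094576149797)) (np.float64(0.36344886734963255), np.float64(0.6034488673496325), np.float64(0.1976003006940173), np.float64(0.4376003006940173))
scene jig {'x': np.float64(0.567), 'y': np.float64(0.0034), 'w': 0.3473, 'h': 0.2089, 'a': 3.75, 'corners': [(np.float64(0.4741), np.float64(0.1835)), (np.float64(0.6825), np.float64(0.1698)), (np.float64(0.6598), np.float64(-0.1767)), (np.float64(0.4514), np.float64(-0.163))]}
scene mat {'x': np.float64(0.47), 'y': np.float64(-0.3328), 'w': 0.1292, 'h': 0.1285, 'a': 73.5, 'corners': [(np.float64(0.5137), np.float64(-0.2528)), (np.float64(0.5502), np.float64(-0.376)), (np.float64(0.4263), np.float64(-0.4127)), (np.float64(0.3898), np.float64(-0.2895))]}
(np.float64(0.4085988849662084), np.float64(0.5085988849662084), np.float64(-0.3744094576149797), np.float64(-0.2744094576149797)) (np.float64(0.36344886734963255), np.float64(0.6034488673496325), np.float64(0.1976003006940173), np.float64(0.4376003006940173))
[(300, 298, 3), (300, 298, 3), (300, 300, 3), (300, 300, 3)]
```

View pics/m1.png

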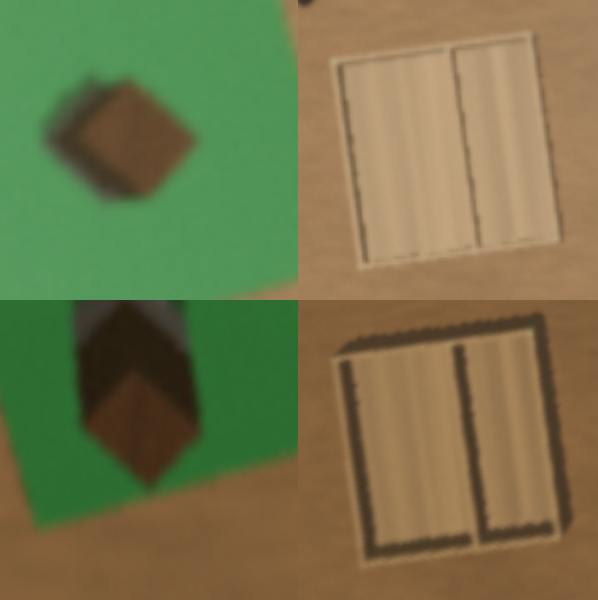

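The top row shows the block's top face, centred at about (0.464,-0.321) with yaw about 48.5°. The tray is rectified, with its larger bay on the left. The two cameras disagree by about 4 mm in x and 1.5 mm in y, so I'll settle the bias by gripping the block. Next, a small planner that prints rows for each move.

```bash
cat >> h.py <<'E'
def pose():
    s=read_state();R=np.array(s['tcp_rot']);return np.array(s['tool_pos']),np.degrees(np.arctan2(R[1,1],R[0,1])),s
# print rows from measured pose through waypoints (x,y,z,jaw yaw deg); grip mm, step mm
def plan(wps,grip,step=55,pad=True):
    p,yaw,s=pose();rows=[];p=p*1000
    for w in wps:
        t=np.array(w[:3])*1000;d=(yaw-w[3]+180)%360-180 if len(w)<5 else w[4]
        n=max(1,int(np.ceil(max(np.linalg.norm(t-p)/step,abs(d)/10.5))))
        for i in range(n):
            v=(t-p)/(n-i);r=d/n
            a=np.radians(yaw);ty=np.array([np.cos(a),np.sin(a),0]);tz=np.array([0,0,-1]);tx=np.cross(ty,tz)
            q=[round(float(v@e),1) for e in(tx,ty,tz)];rr=round(r,1)
            p=p+q[0]*tx+q[1]*ty+q[2]*tz;yaw-=rr
            rows.append((grip,q,rr))
    for i,r in enumerate(rows):print(i%8,r)
    print(np.round(p,1),round(yaw,1))
E
python3 - <<'E'
from h import *
p,y,s=pose();print(p,y)
plan([(.5,.2,.205,20),(.464,-.321,.2,-41.5)],94)
E
```

```text
[0.14739841 0.63304265 0.20541914] 76.89183798013038
0 (94, [-40.1, -31.1, 0.0], np.float64(5.2))
1 (94, [-42.8, -27.3, 0.0], np.float64(5.2))
2 (94, [-45.1, -23.3, 0.0], np.float64(5.2))
3 (94, [-47.0, -19.1, 0.1], np.float64(5.2))
4 (94, [-48.6, -14.8, 0.0], np.float64(5.2))
5 (94, [-49.7, -10.3, 0.1], np.float64(5.2))
6 (94, [-50.4, -5.8, 0.0], np.float64(5.2))
7 (94, [-50.8, -1.2, 0.1], np.float64(5.2))
0 (94, [-50.7, 3.4, 0.0], np.float64(5.2))
1 (94, [-50.1, 8.0, 0.1], np.float64(5.2))
2 (94, [-49.2, 12.5, 0.0], np.float64(5.2))
3 (94, [-47.8, -20.9, 0.5], np.float64(6.1))
4 (94, [-49.8, -15.7, 0.5], np.float64(6.1))
5 (94, [-51.2, -10.4, 0.5], np.float64(6.1))
6 (94, [-52.0, -4.9, 0.5], np.float64(6.1))
7 (94, [-52.2, 0.7, 0.5], np.float64(6.1))
0 (94, [-51.9, 6.2, 0.5], np.float64(6.1))
1 (94, [-50.9, 11.7, 0.5], np.float64(6.1))
2 (94, [-49.4, 17.1, 0.5], np.float64(6.1))
3 (94, [-47.2, 22.2, 0.5], np.float64(6.1))
4 (94, [-44.6, 27.1, 0.5], np.float64(6.1))
[ 464. -321.  200.] -41.3
```

Request:
move_arm(deltas=[{"grip": 94,"translation": [-40,-31,0],"roll": 5.2},{"grip": 94,"translation": [-43,-27,0],"roll": 5.2},{"grip": 94,"translation": [-45,-23,0],"roll": 5.2},{"grip": 94,"translation": [-47,-19,0],"roll": 5.2},{"grip": 94,"translation": [-49,-15,0],"roll": 5.2},{"grip": 94,"translation": [-50,-10,0],"roll": 5.2},{"grip": 94,"translation": [-50,-6,0],"roll": 5.2},{"grip": 94,"translation": [-51,-1,0],"roll": 5.2}])

```text
time: 1.5
tool_pos: [0.4056, 0.3175, 0.2058]
tcp_rot: [[-0.575, 0.818, 0.001], [0.818, 0.575, 0.001], [0.0, 0.001, -1.0]]
wrist_force: [0.2, 0.9, -0.1]
opening: 1.003
```

Request:
move_arm(deltas=[{"grip": 94,"translation": [-51,3,0],"roll": 5.2},{"grip": 94,"translation": [-50,8,0],"roll": 5.2},{"grip": 94,"translation": [-49,12,0],"roll": 5.2},{"grip": 94,"translation": [-48,-21,0],"roll": 6.1},{"grip": 94,"translation": [-50,-16,0],"roll": 6.1},{"grip": 94,"translation": [-51,-10,0],"roll": 6.1},{"grip": 94,"translation": [-52,-5,0],"roll": 6.1},{"grip": 94,"translation": [-52,1,0],"roll": 6.1}])

```text
time: 2.5
tool_pos: [0.4823, -0.0619, 0.2058]
tcp_rot: [[0.191, 0.982, 0.001], [0.982, -0.191, 0.0], [0.0, 0.001, -1.0]]
wrist_force: [0.9, -0.4, 0.0]
opening: 1.0
```

Run:
```python
from h import *
p,y,s=pose();print(p,y,s['joint_positions'])
plan([(.464,-.321,.14,-41.5)],94)
```

```text
[ 0.48227089 -0.06187334  0.20577102] -10.988312497257901 [-0.28534718  0.43429564  0.50154959  1.97200054 -0.28554956  0.80313352
  0.18539227]
0 (94, [-51.6, 6.3, 13.2], np.float64(6.1))
1 (94, [-50.6, 11.7, 13.1], np.float64(6.1))
2 (94, [-49.1, 17.1, 13.2], np.float64(6.1))
3 (94, [-47.0, 22.1, 13.1], np.float64(6.1))
4 (94, [-44.3, 27.1, 13.2], np.float64(6.1))
[ 464. -321.  140.] -41.5
```

Request:
move_arm(deltas=[{"grip": 94,"translation": [-52,6,12],"roll": 6.1},{"grip": 94,"translation": [-51,12,12],"roll": 6.1},{"grip": 94,"translation": [-49,17,12],"roll": 6.1},{"grip": 94,"translation": [-47,22,12],"roll": 6.1},{"grip": 94,"translation": [-44,27,12],"roll": 6.1},{"grip": 94,"translation": [0,0,0],"roll": 0},{"grip": 94,"translation": [0,0,0],"roll": 0},{"grip": 94,"translation": [0,0,0],"roll": 0}])

```text
time: 3.5
tool_pos: [0.4654, -0.3181, 0.1457]
tcp_rot: [[0.658, 0.753, 0.001], [0.753, -0.658, 0.001], [0.001, -0.0, -1.0]]
wrist_force: [0.0, -0.5, 0.0]
opening: 1.0
```

Run:
```python
from h import *
p,y,s=pose();print(p,y)
im=camera('scene')[:,:,::-1];u,v=proj('scene',[[.464,-.321,.05]])[0].astype(int)
a=cv2.resize(im[max(0,v-90):v+60,u-75:u+75],(600,600),interpolation=cv2.INTER_CUBIC);cv2.imwrite('pics/g1.png',a)
plan([(.464,-.321,.027,-41.5)],94,30)
```

```text
[ 0.46544638 -0.3180694   0.14567271] -41.141978139284724
0 (94, [-0.8, 0.2, 29.7], np.float64(0.1))
1 (94, [-0.8, 0.2, 29.7], np.float64(0.1))
2 (94, [-0.7, 0.2, 29.7], np.float64(0.1))
3 (94, [-0.8, 0.2, 29.6], np.float64(0.1))
[ 464. -321.   27.] -41.6
```

View pics/g1.png

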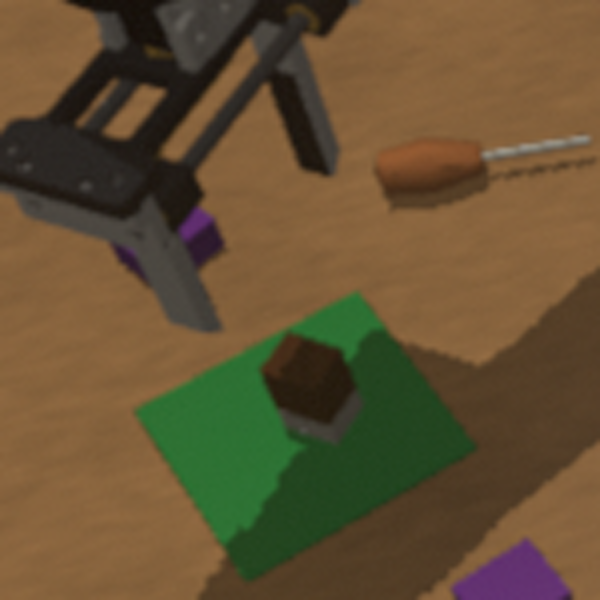

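The fingers straddle the block (crop px 310,390) along its 27 mm direction, so I'll go down and close.

Request:
move_arm(deltas=[{"grip": 94,"translation": [-1,0,30],"roll": 0.2},{"grip": 94,"translation": [-1,0,30],"roll": 0.2},{"grip": 94,"translation": [-1,0,30],"roll": 0},{"grip": 94,"translation": [0,0,28],"roll": 0},{"grip": 94,"translation": [0,0,0],"roll": 0},{"grip": 20,"translation": [0,0,0],"roll": 0},{"grip": 20,"translation": [0,0,0],"roll": 0},{"grip": 20,"translation": [0,0,0],"roll": 0}])

```text
time: 4.55
tool_pos: [0.4632, -0.3224, 0.0284]
tcp_rot: [[0.665, 0.747, 0.001], [0.747, -0.665, -0.001], [0.0, 0.002, -1.0]]
wrist_force: [-0.2, -0.3, 0.2]
opening: 0.718
```

Request:
move_arm(deltas=[{"grip": 20,"translation": [0,0,0],"roll": 0},{"grip": 20,"translation": [0,0,0],"roll": 0},{"grip": 20,"translation": [0,0,0],"roll": 0},{"grip": 20,"translation": [0,0,0],"roll": 0},{"grip": 20,"translation": [0,0,0],"roll": 0},{"grip": 20,"translation": [0,0,0],"roll": 0},{"grip": 20,"translation": [0,0,0],"roll": 0},{"grip": 20,"translation": [0,0,0],"roll": 0}])

```text
time: 5.55
tool_pos: [0.4627, -0.3222, 0.0275]
tcp_rot: [[0.665, 0.746, 0.0], [0.746, -0.665, -0.0], [-0.0, 0.0, -1.0]]
wrist_force: [0.5, -0.0, -0.2]
opening: 0.287
```

Request:
move_arm(deltas=[{"grip": 94,"translation": [0,0,0],"roll": 0},{"grip": 94,"translation": [0,0,0],"roll": 0},{"grip": 94,"translation": [0,0,0],"roll": 0},{"grip": 94,"translation": [0,0,0],"roll": 0},{"grip": 94,"translation": [0,0,0],"roll": -10},{"grip": 94,"translation": [0,0,0],"roll": -10},{"grip": 94,"translation": [0,0,0],"roll": -10},{"grip": 94,"translation": [0,0,0],"roll": -10}])

```text
time: 6.55
tool_pos: [0.4626, -0.3222, 0.0275]
tcp_rot: [[0.024, 1.0, -0.0], [1.0, -0.024, -0.0], [-0.0, -0.0, -1.0]]
wrist_force: [0.7, 0.0, -0.2]
opening: 1.002
```

Request:
move_arm(deltas=[{"grip": 94,"translation": [0,0,0],"roll": -10},{"grip": 94,"translation": [0,0,0],"roll": -10},{"grip": 94,"translation": [0,0,0],"roll": -10},{"grip": 94,"translation": [0,0,0],"roll": -10},{"grip": 94,"translation": [0,0,0],"roll": -10},{"grip": 94,"translation": [0,0,0],"roll": 0},{"grip": 25,"translation": [0,0,0],"roll": 0},{"grip": 25,"translation": [0,0,0],"roll": 0}])

```text
time: 7.55
tool_pos: [0.4626, -0.3221, 0.0274]
tcp_rot: [[-0.746, 0.666, -0.0], [0.666, 0.746, -0.0], [0.0, -0.0, -1.0]]
wrist_force: [0.4, -0.0, 0.1]
opening: 0.826
```

Request:
move_arm(deltas=[{"grip": 25,"translation": [0,0,0],"roll": 0},{"grip": 25,"translation": [0,0,0],"roll": 0},{"grip": 25,"translation": [0,0,0],"roll": 0},{"grip": 25,"translation": [0,0,0],"roll": 0},{"grip": 25,"translation": [0,0,0],"roll": 0},{"grip": 25,"translation": [0,0,0],"roll": 0},{"grip": 25,"translation": [0,0,0],"roll": 0},{"grip": 25,"translation": [0,0,0],"roll": 0}])

```text
time: 8.55
tool_pos: [0.4627, -0.3221, 0.0275]
tcp_rot: [[-0.747, 0.665, 0.0], [0.665, 0.747, 0.0], [0.0, 0.0, -1.0]]
wrist_force: [-0.0, -0.0, 0.8]
opening: 0.342
```

Run:
```python
from h import *
p,y,s=pose();print(p,y,s['opening']*94,s['wrist_force'])
import numpy as np
# where the jig / clamps / are (mean of two cameras)
J=np.array([.565,.0042]);a=np.radians(-3.77);ex=np.array([np.cos(a),np.sin(a)]);ey=np.array([-ex[1],ex[0]])
for k in(129,43,-43,-129):print(k,J+ey*k/1000, J+ey*k/1000+ex*-.065)
```

```text
[ 0.46267614 -0.32214134  0.02745968] 48.28883297859023 32.15444934749154 [-0.04983017 -0.04570807  0.84777521]
129 [0.57348194 0.13292085] [0.50862259 0.13719469]
43 [0.56782731 0.04710695] [0.50296797 0.05138079]
-43 [ 0.56217269 -0.03870695] [ 0.49731335 -0.03443311]
-129 [ 0.55651806 -0.12452085] [ 0.49165872 -0.120247  ]
```

Gripping gave the block's true position, which shows the top camera is off by about (-0.4,+1.7) mm and the scene camera by (+2.9,+0.4) mm. After correction both put the jig at about (0.5636,0.0032) with yaw -3.77°.

```bash
cat >> h.py <<'E'
JA=-3.77;_a=np.radians(JA);EX=np.array([np.cos(_a),np.sin(_a)]);EY=np.array([-EX[1],EX[0]]);J=np.array([.5636,.0032])
def cl(k,x,z,yaw=JA): # clamp at jig y=k mm, slot x mm
    return (*(J+EY*k/1000+EX*x/1000),z,yaw)
E
python3 - <<'E'
from h import *
p,y,s=pose();
plan([(p[0],p[1],.12,y),cl(-129,-56,.12),cl(-129,-56,.05)],25,45)
E
```

```text
0 (25, [0.0, 0.0, -30.8], np.float64(0.0))
1 (25, [0.0, 0.0, -30.9], np.float64(0.0))
2 (25, [0.0, 0.0, -30.8], np.float64(0.0))
3 (25, [21.2, 34.8, -0.0], np.float64(10.4))
4 (25, [27.1, 30.4, -0.0], np.float64(10.4))
5 (25, [32.2, 25.0, -0.0], np.float64(10.4))
6 (25, [36.1, 18.7, -0.0], np.float64(10.4))
7 (25, [38.9, 11.9, -0.0], np.float64(10.4))
0 (25, [0.0, 0.0, 35.0], np.float64(0.0))
1 (25, [0.0, 0.0, 35.0], np.float64(0.0))
[ 499.2 -121.9   50. ] -3.7
```

Request:
move_arm(deltas=[{"grip": 25,"translation": [0,0,-31],"roll": 0},{"grip": 25,"translation": [0,0,-31],"roll": 0},{"grip": 25,"translation": [0,0,-31],"roll": 0},{"grip": 25,"translation": [21,35,0],"roll": 10.4},{"grip": 25,"translation": [27,30,0],"roll": 10.4},{"grip": 25,"translation": [32,25,0],"roll": 10.4},{"grip": 25,"translation": [36,19,0],"roll": 10.4},{"grip": 25,"translation": [39,12,0],"roll": 10.4}])

```text
time: 9.55
tool_pos: [0.4996, -0.1209, 0.1203]
tcp_rot: [[0.071, 0.997, -0.0], [0.997, -0.071, 0.0], [0.0, -0.0, -1.0]]
wrist_force: [0.4, 0.6, -1.8]
opening: 0.344
```

Run:
```python
from h import *
p,y,s=pose();print(p,y,s['opening']*94)
plan([cl(-129,-56,.08),cl(-129,-56,.041)],25,20)
```

```text
[ 0.49963339 -0.12094263  0.1203414 ] -4.059455145323205 32.38051175623161
0 (25, [-0.3, -0.1, 13.4], np.float64(-0.1))
1 (25, [-0.3, -0.1, 13.5], np.float64(-0.1))
2 (25, [-0.3, -0.1, 13.4], np.float64(-0.1))
3 (25, [-0.0, -0.0, 19.5], np.float64(0.0))
4 (25, [-0.0, -0.0, 19.5], np.float64(0.0))
[ 499.3 -121.8   41. ] -3.8
```

Request:
move_arm(deltas=[{"grip": 25,"translation": [-0.5,-0.2,14],"roll": -0.3},{"grip": 25,"translation": [-0.5,-0.2,13],"roll": 0},{"grip": 25,"translation": [0,0,13],"roll": 0},{"grip": 25,"translation": [0,0,20],"roll": 0},{"grip": 25,"translation": [0,0,19],"roll": 0},{"grip": 25,"translation": [0,0,0],"roll": 0},{"grip": 25,"translation": [0,0,0],"roll": 0},{"grip": 25,"translation": [0,0,0],"roll": 0}])

```text
time: 10.55
tool_pos: [0.4997, -0.1238, 0.0421]
tcp_rot: [[0.06, 0.998, 0.001], [0.998, -0.06, -0.0], [-0.0, 0.001, -1.0]]
wrist_force: [-0.7, 0.1, -0.9]
opening: 0.341
```

Run:
```python
from h import *
p,y,s=pose();print(p,y,s['opening']*94,s['wrist_force'])
im=camera('scene')[:,:,::-1].copy();u,v=proj('scene',[cl(-129,-20,.03)[:3]])[0].astype(int)
b=[.0029,.0004,0]
f=lambda x,yy,z:tuple(int(round(8*(q+.5))) for q in proj('scene',[np.array((*cl(-129+yy,x,z)[:2],z))+b])[0]-[u-50,v-50])
a=cv2.resize(im[v-50:v+50,u-50:u+50],(800,800),interpolation=cv2.INTER_CUBIC)
for yy in(-16,16):cv2.line(a,f(-22,yy,.0395),f(22,yy,.0395),(0,0,255),1)
for yy in(-38,28):cv2.line(a,f(-22,yy,.0395),f(22,yy,.0395),(255,0,0),1)
for yy in(-13.5,13.5):cv2.line(a,f(-40,yy,.0185),f(-20,yy,.0185),(0,255,0),1)
cv2.imwrite('pics/c1.png',a[100:700])
plan([cl(-129,-56,.041)],25,20)
```

```text
[ 0.49970548 -0.12380759  0.04207035] -3.448761745739934 32.04439145416498 [-0.67538731  0.11133334 -0.90250037]
0 (25, [1.7, -0.6, 1.1], np.float64(0.3))
[ 499.2 -121.9   41. ] -3.7
```

View pics/c1.png

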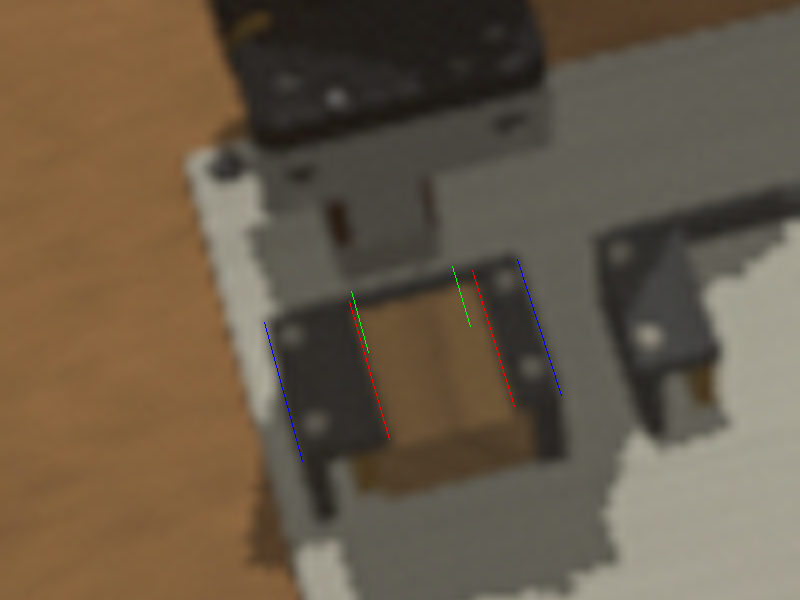

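The overlay agrees with the clamp's lips to within about 1 mm (gap px 350–472 at the near end). The block sits about 2 mm too far right (-y). I'll correct that, then push.

Request:
move_arm(deltas=[{"grip": 25,"translation": [2.2,-0.6,0.8],"roll": 0.3},{"grip": 25,"translation": [0,0,0],"roll": 0},{"grip": 25,"translation": [0,0,0],"roll": 0},{"grip": 25,"translation": [0,0,0],"roll": 0},{"grip": 25,"translation": [0,7,0],"roll": 0},{"grip": 25,"translation": [0,7,0],"roll": 0},{"grip": 25,"translation": [0,0,0],"roll": 0},{"grip": 25,"translation": [0,0,0],"roll": 0}])

```text
time: 11.6
tool_pos: [0.5126, -0.1219, 0.0406]
tcp_rot: [[0.065, 0.998, -0.0], [0.998, -0.065, 0.0], [0.0, -0.0, -1.0]]
wrist_force: [-0.8, 0.1, -0.9]
opening: 0.341
```

```bash
cat >> h.py <<'E'
def slot(k): # TCP in clamp frame: x, y mm, z mm, yaw error
    p,y,s=pose();d=(p[:2]-J)*1000;print('slot x %.1f y %.1f z %.1f dyaw %.2f'%(d@EX,d@EY-k,p[2]*1000,y-JA),'open %.1f'%(s['opening']*94),'F',np.round(s['wrist_force'],1),'t',s['time'])
E
python3 -c "
from h import *
slot(-129)"
```

```text
slot x -42.7 y 0.8 z 40.6 dyaw 0.06 open 32.1 F [-0.8  0.1 -0.9] t 11.6
```

Request:
move_arm(deltas=[{"grip": 25,"translation": [0,7,0],"roll": 0},{"grip": 25,"translation": [0,7,0],"roll": 0},{"grip": 25,"translation": [0,7,0],"roll": 0},{"grip": 25,"translation": [0,7,0],"roll": 0},{"grip": 25,"translation": [0,0,0],"roll": 0},{"grip": 25,"translation": [0,0,0],"roll": 0},{"grip": 25,"translation": [0,0,0],"roll": 0},{"grip": 25,"translation": [0,0,0],"roll": 0}])

```text
time: 12.6
tool_pos: [0.5362, -0.1233, 0.0398]
tcp_rot: [[0.065, 0.998, -0.009], [0.998, -0.065, 0.002], [0.001, -0.009, -1.0]]
wrist_force: [-6.8, -0.1, 1.0]
opening: 0.337
```

Run:
```python
from h import *
slot(-129)
im=camera('scene')[:,:,::-1].copy();u,v=proj('scene',[cl(-129,-10,.03)[:3]])[0].astype(int)
cv2.imwrite('pics/c2.png',cv2.resize(im[v-50:v+50,u-50:u+50],(600,600),interpolation=cv2.INTER_CUBIC))
```

```text
slot x -19.0 y 1.0 z 39.8 dyaw 0.03 open 31.7 F [-6.8 -0.1  1. ] t 12.6
```

View pics/c2.png

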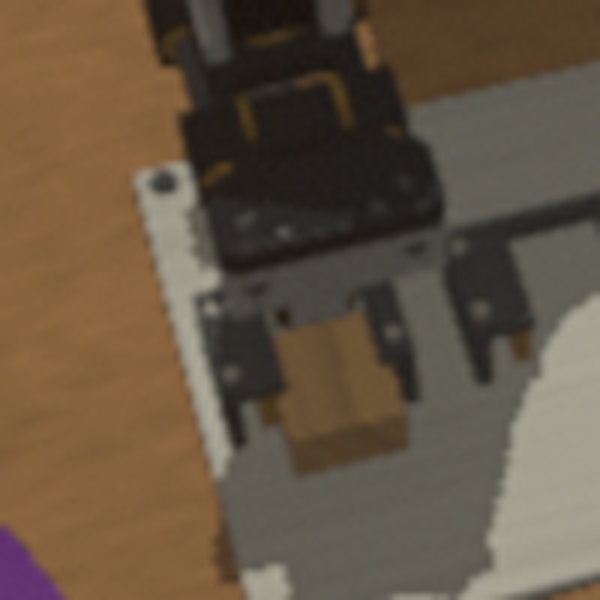

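The spacer is sliding out (crop px 340,390) at about 7 N, so I'll continue.

Request:
move_arm(deltas=[{"grip": 25,"translation": [0,7,-0.5],"roll": 0},{"grip": 25,"translation": [0,7,-0.5],"roll": 0},{"grip": 25,"translation": [0,7,0],"roll": 0},{"grip": 25,"translation": [0,7,0],"roll": 0},{"grip": 25,"translation": [0,6,0],"roll": 0},{"grip": 25,"translation": [0,0,0],"roll": 0},{"grip": 25,"translation": [0,0,0],"roll": 0},{"grip": 25,"translation": [0,0,0],"roll": 0}])

```text
time: 13.65
tool_pos: [0.5745, -0.1259, 0.0417]
tcp_rot: [[0.065, 0.998, -0.0], [0.998, -0.065, 0.0], [0.0, -0.0, -1.0]]
wrist_force: [0.0, 0.5, -1.2]
opening: 0.339
```

```bash
python3 -c "
from h import *
slot(-129)"
```

```text
slot x 19.3 y 0.9 z 41.7 dyaw 0.06 open 31.8 F [ 0.   0.5 -1.2] t 13.65
```

```bash
python3 -c "
from h import *
plan([cl(-129,12,.0417),cl(-129,8,.11),cl(43.8,-60,.11),cl(43.8,-60,.06)],25,45)"
```

```text
0 (25, [-0.9, -7.4, 0.0], np.float64(0.1))
1 (25, [0.0, -2.0, -34.1], np.float64(-0.0))
2 (25, [0.0, -2.0, -34.2], np.float64(-0.0))
3 (25, [34.6, -13.6, 0.0], np.float64(-0.0))
4 (25, [34.5, -13.6, 0.0], np.float64(-0.0))
5 (25, [34.6, -13.6, 0.0], np.float64(-0.0))
6 (25, [34.5, -13.6, 0.0], np.float64(-0.0))
7 (25, [34.6, -13.7, 0.0], np.float64(-0.0))
0 (25, [-0.0, 0.0, 25.0], np.float64(-0.0))
1 (25, [-0.0, 0.0, 25.0], np.float64(-0.0))
[506.6  50.9  60. ] -3.8
```

Request:
move_arm(deltas=[{"grip": 25,"translation": [0,-7,0],"roll": 0},{"grip": 25,"translation": [0,-2,-34],"roll": 0},{"grip": 25,"translation": [0,-2,-34],"roll": 0},{"grip": 25,"translation": [34,-13.6,0],"roll": 0},{"grip": 25,"translation": [34,-13.6,0],"roll": 0},{"grip": 25,"translation": [34,-13.6,0],"roll": 0},{"grip": 25,"translation": [34,-13.6,0],"roll": 0},{"grip": 25,"translation": [36,-13.6,0],"roll": 0}])

```text
time: 14.65
tool_pos: [0.5059, 0.0516, 0.1098]
tcp_rot: [[0.065, 0.998, -0.0], [0.998, -0.065, 0.0], [0.0, -0.0, -1.0]]
wrist_force: [0.7, 0.4, -1.2]
opening: 0.339
```

Request:
move_arm(deltas=[{"grip": 25,"translation": [0,0,0],"roll": 0},{"grip": 25,"translation": [0,0,15],"roll": 0},{"grip": 25,"translation": [0,0,15],"roll": 0},{"grip": 25,"translation": [0,0,15],"roll": 0},{"grip": 25,"translation": [0,0,10],"roll": 0},{"grip": 25,"translation": [0,0,0],"roll": 0},{"grip": 25,"translation": [0,0,0],"roll": 0},{"grip": 25,"translation": [0,0,0],"roll": 0}])

```text
time: 15.65
tool_pos: [0.5074, 0.0509, 0.0551]
tcp_rot: [[0.065, 0.998, 0.001], [0.998, -0.065, 0.0], [0.0, 0.001, -1.0]]
wrist_force: [-0.7, 1.2, -0.5]
opening: 0.342
```

Run:
```python
from h import *
slot(43)
im=camera('scene')[:,:,::-1].copy();u,v=proj('scene',[cl(0,-10,.03)[:3]])[0].astype(int)
cv2.imwrite('pics/c3.png',cv2.resize(im[v-70:v+70,u-90:u+90],None,fx=4.2,fy=4.2,interpolation=cv2.INTER_CUBIC))
```

```text
slot x -59.3 y 0.9 z 55.1 dyaw 0.06 open 32.2 F [-0.7  1.2 -0.5] t 15.65
```

View pics/c3.png

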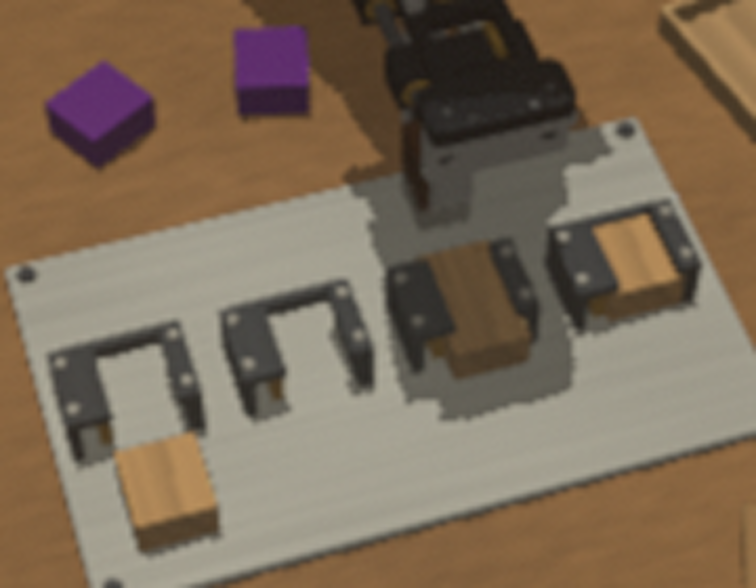

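The first spacer is out of its clamp (crop px 165,490). The block is behind the long one, so I'll lower it and push.

Request:
move_arm(deltas=[{"grip": 25,"translation": [0,0,7],"roll": 0},{"grip": 25,"translation": [0,0,7],"roll": 0},{"grip": 25,"translation": [0,0,0],"roll": 0},{"grip": 25,"translation": [0,7,0],"roll": 0},{"grip": 25,"translation": [0,7,0],"roll": 0},{"grip": 25,"translation": [0,7,0],"roll": 0},{"grip": 25,"translation": [0,7,0],"roll": 0},{"grip": 25,"translation": [0,7,0],"roll": 0}])

```text
time: 16.7
tool_pos: [0.5352, 0.049, 0.0398]
tcp_rot: [[0.064, 0.998, -0.014], [0.998, -0.064, 0.001], [0.001, -0.014, -1.0]]
wrist_force: [-11.2, 0.4, 6.6]
opening: 0.339
```

```bash
python3 -c "
from h import *
slot(43)"
```

```text
slot x -31.3 y 0.9 z 39.8 dyaw 0.08 open 31.8 F [-11.2   0.4   6.6] t 16.7
```

Request:
move_arm(deltas=[{"grip": 25,"translation": [0,6,-1],"roll": 0},{"grip": 25,"translation": [0,7,0],"roll": 0},{"grip": 25,"translation": [0,7,0],"roll": 0},{"grip": 25,"translation": [0,7,0],"roll": 0},{"grip": 25,"translation": [0,7,0],"roll": 0},{"grip": 25,"translation": [0,0,0],"roll": 0},{"grip": 25,"translation": [0,0,0],"roll": 0},{"grip": 25,"translation": [0,0,0],"roll": 0}])

```text
time: 17.7
tool_pos: [0.5761, 0.0463, 0.0419]
tcp_rot: [[0.065, 0.998, 0.001], [0.998, -0.065, 0.0], [0.0, 0.001, -1.0]]
wrist_force: [-0.1, 0.5, -1.7]
opening: 0.339
```

```bash
python3 -c "
from h import *
slot(43)"
```

```text
slot x 9.6 y 0.8 z 41.9 dyaw 0.06 open 31.8 F [-0.1  0.5 -1.7] t 17.7
```

Request:
move_arm(deltas=[{"grip": 25,"translation": [0,6,0],"roll": 0},{"grip": 25,"translation": [0,0,0],"roll": 0},{"grip": 25,"translation": [0,0,0],"roll": 0},{"grip": 25,"translation": [0,-6,0],"roll": 0},{"grip": 25,"translation": [0,-6,0],"roll": 0},{"grip": 25,"translation": [0,0,-34],"roll": 0},{"grip": 25,"translation": [0,0,-34],"roll": 0},{"grip": 25,"translation": [0,0,0],"roll": 0}])

```text
time: 18.7
tool_pos: [0.5712, 0.0468, 0.1119]
tcp_rot: [[0.065, 0.998, 0.005], [0.998, -0.065, 0.001], [0.001, 0.005, -1.0]]
wrist_force: [0.1, -0.7, -2.2]
opening: 0.34
```

```bash
python3 -c "
from h import *
slot(43)
plan([cl(129.9,-56,.11),cl(129.9,-56,.0415)],25,25)"
```

```text
slot x 4.8 y 1.0 z 111.9 dyaw 0.06 open 31.9 F [ 0.1 -0.7 -2.2] t 18.7
0 (25, [17.2, -12.1, 0.4], np.float64(0.0))
1 (25, [17.2, -12.1, 0.4], np.float64(0.0))
2 (25, [17.2, -12.2, 0.4], np.float64(0.0))
3 (25, [17.2, -12.1, 0.3], np.float64(0.0))
4 (25, [17.1, -12.2, 0.4], np.float64(0.0))
5 (25, [0.0, 0.0, 22.8], np.float64(0.0))
6 (25, [0.0, 0.0, 22.8], np.float64(0.0))
7 (25, [0.0, 0.0, 22.9], np.float64(0.0))
[516.2 136.5  41.5] -3.7
```

Request:
move_arm(deltas=[{"grip": 25,"translation": [29,-20,0],"roll": 0},{"grip": 25,"translation": [29,-20,0],"roll": 0},{"grip": 25,"translation": [28,-21,0],"roll": 0},{"grip": 25,"translation": [0,0,20],"roll": 0},{"grip": 25,"translation": [0,0,20],"roll": 0},{"grip": 25,"translation": [0,0,20],"roll": 0},{"grip": 25,"translation": [0,0,0],"roll": 0},{"grip": 25,"translation": [0,0,0],"roll": 0}])

```text
time: 19.7
tool_pos: [0.5142, 0.1363, 0.0496]
tcp_rot: [[0.065, 0.998, -0.0], [0.998, -0.065, -0.0], [-0.0, -0.0, -1.0]]
wrist_force: [1.2, 1.1, -1.2]
opening: 0.338
```

```bash
python3 -c "
from h import *
slot(129)"
```

```text
slot x -58.0 y 0.6 z 49.6 dyaw 0.05 open 31.7 F [ 1.2  1.1 -1.2] t 19.7
```

Request:
move_arm(deltas=[{"grip": 25,"translation": [0,0,7.6],"roll": 0},{"grip": 25,"translation": [0,0,0],"roll": 0},{"grip": 25,"translation": [0,8,0],"roll": 0},{"grip": 25,"translation": [0,7,0],"roll": 0},{"grip": 25,"translation": [0,7,0],"roll": 0},{"grip": 25,"translation": [0,7,0],"roll": 0},{"grip": 25,"translation": [0,7,0],"roll": 0},{"grip": 25,"translation": [0,7,0],"roll": 0}])

```text
time: 20.7
tool_pos: [0.5511, 0.1341, 0.0411]
tcp_rot: [[0.064, 0.998, -0.013], [0.998, -0.064, 0.001], [-0.0, -0.013, -1.0]]
wrist_force: [-8.0, 0.6, 3.4]
opening: 0.336
```

```bash
python3 -c "
from h import *
slot(129)"
```

```text
slot x -21.0 y 0.8 z 41.1 dyaw 0.10 open 31.6 F [-8.   0.6  3.4] t 20.7
```

Request:
move_arm(deltas=[{"grip": 25,"translation": [0,7,0],"roll": 0},{"grip": 25,"translation": [0,7,0],"roll": 0},{"grip": 25,"translation": [0,7,0],"roll": 0},{"grip": 25,"translation": [0,7,0],"roll": 0},{"grip": 25,"translation": [0,6,0],"roll": 0},{"grip": 25,"translation": [0,0,0],"roll": 0},{"grip": 25,"translation": [0,0,0],"roll": 0},{"grip": 25,"translation": [0,0,0],"roll": 0}])

```text
time: 21.7
tool_pos: [0.5912, 0.1316, 0.042]
tcp_rot: [[0.065, 0.998, -0.0], [0.998, -0.065, 0.0], [0.0, -0.0, -1.0]]
wrist_force: [-0.1, -0.2, -0.6]
opening: 0.338
```

```bash
python3 -c "
from h import *
slot(129)"
```

```text
slot x 19.1 y 0.9 z 42.0 dyaw 0.06 open 31.8 F [-0.1 -0.2 -0.6] t 21.7
```

Request:
move_arm(deltas=[{"grip": 25,"translation": [0,-7,0],"roll": 0},{"grip": 25,"translation": [0,-5,0],"roll": 0},{"grip": 25,"translation": [0,0,-34],"roll": 0},{"grip": 25,"translation": [0,0,-34],"roll": 0},{"grip": 25,"translation": [0,0,-10],"roll": 0},{"grip": 25,"translation": [-50,0,0],"roll": 0},{"grip": 25,"translation": [-50,0,0],"roll": 0},{"grip": 25,"translation": [-50,0,0],"roll": 0}])

```text
time: 22.7
tool_pos: [0.5686, -0.0185, 0.1192]
tcp_rot: [[0.064, 0.998, -0.001], [0.998, -0.064, 0.0], [-0.0, -0.001, -1.0]]
wrist_force: [0.3, -0.4, -1.5]
opening: 0.338
```

```bash
python3 -c "
from h import *
plan([(.5,-.2,.115,JA),(.466,-.333,.08,JA)],25,55)"
```

```text
0 (25, [-46.4, -14.2, 1.0], np.float64(0.0))
1 (25, [-46.4, -14.2, 1.1], np.float64(0.0))
2 (25, [-46.4, -14.2, 1.0], np.float64(0.0))
3 (25, [-46.4, -14.3, 1.1], np.float64(0.0))
4 (25, [-45.0, -8.5, 11.7], np.float64(0.0))
5 (25, [-44.9, -8.5, 11.6], np.float64(0.0))
6 (25, [-45.0, -8.4, 11.7], np.float64(0.0))
[ 466. -333.   80.] -3.7
```

Request:
move_arm(deltas=[{"grip": 25,"translation": [-46,-14,0],"roll": 0},{"grip": 25,"translation": [-46,-14,0],"roll": 0},{"grip": 25,"translation": [-46,-14,0],"roll": 0},{"grip": 25,"translation": [-46,-14,0],"roll": 0},{"grip": 25,"translation": [-44,-9,12],"roll": 0},{"grip": 25,"translation": [-40,-8,12],"roll": 0},{"grip": 25,"translation": [-40,-8,12],"roll": 0},{"grip": 25,"translation": [0,0,0],"roll": 0}])

```text
time: 23.7
tool_pos: [0.4658, -0.323, 0.0825]
tcp_rot: [[0.071, 0.997, -0.003], [0.997, -0.071, -0.001], [-0.001, -0.003, -1.0]]
wrist_force: [0.4, 0.2, -1.2]
opening: 0.341
```

Run:
```python
from h import *
p,y,s=pose();print(p,y)
im=camera('scene')[:,:,::-1].copy()
u,v=proj('scene',[(.466,-.333,.06)])[0].astype(int);a=im[v-55:v+45,u-50:u+50]
b=im[205:325,210:420]
cv2.imwrite('pics/c4.png',np.hstack([cv2.resize(a,(360,360),interpolation=cv2.INTER_CUBIC),cv2.resize(b,(440,360),interpolation=cv2.INTER_CUBIC)]))
plan([(.466,-.333,.029,JA)],25,20)
```

```text
[ 0.46576176 -0.32295373  0.08251677] -4.0665059296981845
0 (25, [-4.2, -0.1, 17.9], np.float64(-0.0))
1 (25, [-4.3, -0.1, 18.0], np.float64(-0.0))
2 (25, [-4.2, -0.0, 17.9], np.float64(-0.0))
[ 466. -333.   29.] -3.9
```

View pics/c4.png

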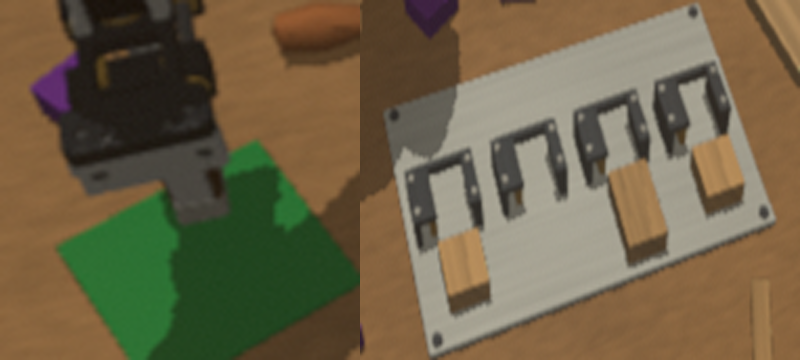

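All three spacers lie clear of their clamps. The block is over the mat, so I'll set it down.

Request:
move_arm(deltas=[{"grip": 25,"translation": [-4,0,18],"roll": 0},{"grip": 25,"translation": [-4,0,15],"roll": 0},{"grip": 25,"translation": [0,0,12],"roll": 0},{"grip": 25,"translation": [0,0,6],"roll": 0},{"grip": 25,"translation": [0,0,2.5],"roll": 0},{"grip": 25,"translation": [0,0,0],"roll": 0},{"grip": 25,"translation": [0,0,0],"roll": 0},{"grip": 25,"translation": [0,0,0],"roll": 0}])

```text
time: 24.75
tool_pos: [0.4686, -0.3276, 0.0309]
tcp_rot: [[0.065, 0.998, 0.001], [0.998, -0.065, -0.0], [-0.0, 0.001, -1.0]]
wrist_force: [0.0, 0.0, -1.2]
opening: 0.342
```

```bash
python3 -c "
from h import *
p,y,s=pose();print(p,y,s['wrist_force'])"
```

```text
[ 0.46857839 -0.32759491  0.0309051 ] -3.707378740187805 [ 0.01812729  0.01113284 -1.19528339]
```

Not yet in contact (3.4 mm to go), so I'll lower in small steps.

Request:
move_arm(deltas=[{"grip": 25,"translation": [0,0,1.5],"roll": 0},{"grip": 25,"translation": [0,0,1],"roll": 0},{"grip": 25,"translation": [0,0,0.8],"roll": 0},{"grip": 25,"translation": [0,0,0],"roll": 0},{"grip": 25,"translation": [0,0,0],"roll": 0},{"grip": 25,"translation": [0,0,0],"roll": 0},{"grip": 25,"translation": [0,0,0],"roll": 0},{"grip": 25,"translation": [0,0,0],"roll": 0}])

```text
time: 25.75
tool_pos: [0.4683, -0.3275, 0.0274]
tcp_rot: [[0.065, 0.998, -0.0], [0.998, -0.065, 0.0], [0.0, -0.0, -1.0]]
wrist_force: [-0.1, 1.2, 5.8]
opening: 0.334
```

Request:
move_arm(deltas=[{"grip": 94,"translation": [0,0,0],"roll": 0},{"grip": 94,"translation": [0,0,0],"roll": 0},{"grip": 94,"translation": [0,0,0],"roll": 0},{"grip": 94,"translation": [0,0,0],"roll": 0},{"grip": 94,"translation": [0,0,-30],"roll": 0},{"grip": 94,"translation": [0,0,-40],"roll": 0},{"grip": 94,"translation": [0,0,-40],"roll": 0},{"grip": 94,"translation": [0,0,0],"roll": 0}])

```text
time: 26.75
tool_pos: [0.4702, -0.329, 0.1402]
tcp_rot: [[0.065, 0.998, 0.005], [0.998, -0.065, -0.003], [-0.003, 0.005, -1.0]]
wrist_force: [0.4, 0.1, -0.4]
opening: 1.002
```

Run:
```python
from h import *
im=camera('top')[:,:,::-1].copy();cv2.imwrite('pics/t2.png',im)
b=(J[0]-.0,J[0]+.12,J[1]-.19,J[1]+.19)
r=rect('top',im,.032,*b);h=cv2.cvtColor(r,cv2.COLOR_BGR2HSV)
m=((h[...,1]>85)).astype(np.uint8)*255
# restrict to bed
bm=np.zeros_like(m);pts=[((b[3]-P[1])/.0005,(b[1]-P[0])/.0005) for P in [J+EX*x+EY*y for x,y in((.025,-.165),(.1,-.165),(.1,.165),(.025,.165))]]
cv2.fillPoly(bm,[np.int32(pts)],255);m&=bm
m=cv2.morphologyEx(m,cv2.MORPH_OPEN,np.ones((9,9)))
for c in sorted(cv2.findContours(m,cv2.RETR_EXTERNAL,cv2.CHAIN_APPROX_NONE)[0],key=cv2.contourArea)[-4:]:
    (u,v),(w,hh),a=cv2.minAreaRect(c);P=np.array([b[1]-v*.0005+.0004,b[3]-u*.0005-.0017]);d=(P-J)*1000
    print(np.round(P,4),'jig xy',np.round([d@EX,d@EY],1),'size',round(w*.5,1),round(hh*.5,1),'img angle',round(a,1))
vis=cv2.cvtColor(m,cv2.COLOR_GRAY2BGR);cv2.imwrite('pics/r2.png',np.vstack([r,vis]))
```

```text
[ 0.6121 -0.1292] jig xy [  57.1 -129. ] size 35.0 40.2 img angle 1.0
[0.629  0.1266] jig xy [ 57.1 127.4] size 35.3 41.2 img angle 2.1
[0.6284 0.0416] jig xy [62.2 42.6] size 34.1 59.7 img angle 3.8
```

View pics/r2.png

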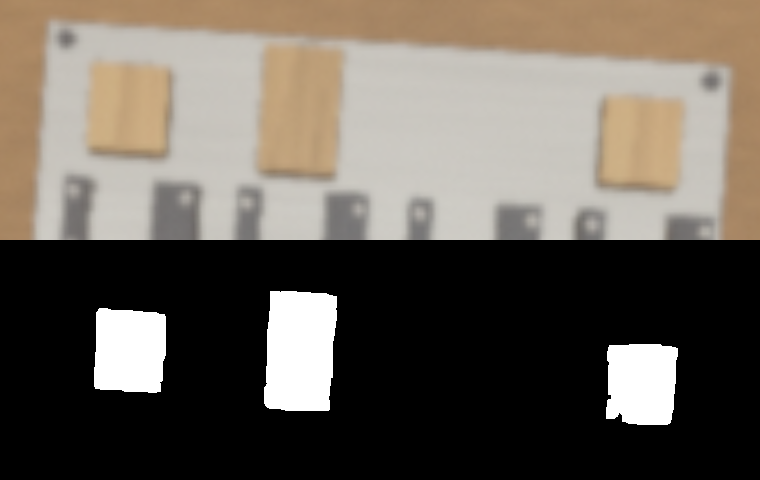

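Three spacers are measured: short (0.612,-0.129), long (0.628,0.042) and short (0.629,0.127). I'll take the right short one first.

```bash
python3 -c "
from h import *
plan([(.612,-.129,.11,89)],70,55)"
```

```text
0 (70, [23.1, 14.4, 3.2], np.float64(-10.3))
1 (70, [20.1, 18.3, 3.2], np.float64(-10.3))
2 (70, [16.5, 21.6, 3.1], np.float64(-10.3))
3 (70, [12.4, 24.2, 3.2], np.float64(-10.3))
4 (70, [7.9, 26.1, 3.1], np.float64(-10.3))
5 (70, [3.1, 27.0, 3.2], np.float64(-10.3))
6 (70, [-1.8, 27.2, 3.1], np.float64(-10.3))
7 (70, [-6.6, 26.4, 3.2], np.float64(-10.3))
0 (70, [-11.3, 24.8, 3.1], np.float64(-10.3))
[ 612. -129.  110.] 89.0
```

Request:
move_arm(deltas=[{"grip": 70,"translation": [23,14,0],"roll": -10.3},{"grip": 70,"translation": [20,18,0],"roll": -10.3},{"grip": 70,"translation": [17,22,0],"roll": -10.3},{"grip": 70,"translation": [12,24,0],"roll": -10.3},{"grip": 70,"translation": [8,26,0],"roll": -10.3},{"grip": 70,"translation": [3,27,0],"roll": -10.3},{"grip": 70,"translation": [-2,27,0],"roll": -10.3},{"grip": 70,"translation": [-7,26,0],"roll": -10.3}])

```text
time: 27.8
tool_pos: [0.5945, -0.1503, 0.1355]
tcp_rot: [[-0.982, 0.19, -0.003], [0.19, 0.982, 0.001], [0.003, 0.001, -1.0]]
wrist_force: [0.7, -0.1, -0.8]
opening: 0.743
```

```bash
python3 -c "
from h import *
plan([(.612,-.129,.11,89),(.612,-.129,.04,89)],70,25)"
```

```text
0 (70, [-6.6, 12.1, 12.7], np.float64(-5.0))
1 (70, [-7.6, 11.6, 12.8], np.float64(-5.0))
2 (70, [0.0, -0.0, 23.3], np.float64(0.0))
3 (70, [0.0, -0.0, 23.3], np.float64(0.0))
4 (70, [0.0, -0.0, 23.4], np.float64(0.0))
[ 612. -129.   40.] 89.0
```

Request:
move_arm(deltas=[{"grip": 70,"translation": [-6,10,13],"roll": -5},{"grip": 70,"translation": [-6,9,13],"roll": -4},{"grip": 70,"translation": [0,0,20],"roll": 0},{"grip": 70,"translation": [0,0,20],"roll": 0},{"grip": 70,"translation": [0,0,20],"roll": 0},{"grip": 70,"translation": [0,0,0],"roll": 0},{"grip": 70,"translation": [0,0,0],"roll": 0},{"grip": 70,"translation": [0,0,0],"roll": 0}])

```text
time: 28.8
tool_pos: [0.6104, -0.1347, 0.0519]
tcp_rot: [[-0.999, 0.04, 0.001], [0.04, 0.999, -0.0], [-0.001, -0.0, -1.0]]
wrist_force: [-0.5, -0.1, 0.4]
opening: 0.744
```

```bash
python3 -c "
from h import *
plan([(.612,-.129,.011,89)],70,20)"
```

```text
0 (70, [-0.5, 1.9, 13.6], np.float64(-0.4))
1 (70, [-0.5, 1.9, 13.7], np.float64(-0.4))
2 (70, [-0.4, 2.0, 13.6], np.float64(-0.4))
[ 612. -129.   11.] 88.9
```

Request:
move_arm(deltas=[{"grip": 70,"translation": [-1.5,5.8,10],"roll": -1.2},{"grip": 70,"translation": [0,0,16],"roll": 0},{"grip": 70,"translation": [0,0,14],"roll": 0},{"grip": 70,"translation": [0,0,0],"roll": 0},{"grip": 70,"translation": [0,0,0],"roll": 0},{"grip": 33,"translation": [0,0,0],"roll": 0},{"grip": 33,"translation": [0,0,0],"roll": 0},{"grip": 33,"translation": [0,0,0],"roll": 0}])

```text
time: 29.8
tool_pos: [0.6117, -0.129, 0.0115]
tcp_rot: [[-1.0, 0.019, 0.0], [0.019, 1.0, -0.0], [-0.0, -0.0, -1.0]]
wrist_force: [0.3, 0.7, 0.0]
opening: 0.464
```

Request:
move_arm(deltas=[{"grip": 33,"translation": [0,0,0],"roll": 0},{"grip": 33,"translation": [0,0,0],"roll": 0},{"grip": 33,"translation": [0,0,0],"roll": 0},{"grip": 33,"translation": [0,0,-10],"roll": 0},{"grip": 33,"translation": [0,0,-30],"roll": 0},{"grip": 33,"translation": [0,0,-40],"roll": 0},{"grip": 33,"translation": [0,0,-20],"roll": 0},{"grip": 33,"translation": [0,0,0],"roll": 0}])

```text
time: 30.8
tool_pos: [0.613, -0.1291, 0.1133]
tcp_rot: [[-1.0, 0.019, 0.004], [0.019, 1.0, -0.001], [-0.004, -0.001, -1.0]]
wrist_force: [0.4, 1.5, -1.1]
opening: 0.427
```

```bash
cat >> h.py <<'E'
TA=7.9;_t=np.radians(TA);TX=np.array([np.cos(_t),np.sin(_t)]);TY=np.array([-TX[1],TX[0]]);T=np.array([.483,.317])
def bay(x,y,z): return (*(T+TX*x/1000+TY*y/1000),z,TA)
E
python3 -c "
from h import *
p,y,s=pose();print(p,y,s['opening']*94)
plan([bay(37,-46,.11)],33,55)"
```

```text
[ 0.61298524 -0.12914045  0.11330367] 88.88523209242727 40.108850725015145
0 (33, [11.9, 50.5, 0.4], np.float64(10.1))
1 (33, [20.5, 47.6, 0.4], np.float64(10.1))
2 (33, [28.6, 43.3, 0.4], np.float64(10.1))
3 (33, [35.7, 37.6, 0.4], np.float64(10.1))
4 (33, [41.7, 30.8, 0.4], np.float64(10.1))
5 (33, [46.5, 23.0, 0.4], np.float64(10.1))
6 (33, [49.8, 14.4, 0.5], np.float64(10.1))
7 (33, [51.6, 5.5, 0.4], np.float64(10.1))
[526.  276.5 110. ] 8.1
```

Request:
move_arm(deltas=[{"grip": 33,"translation": [12,50,0],"roll": 10.1},{"grip": 33,"translation": [20,48,0],"roll": 10.1},{"grip": 33,"translation": [29,43,0],"roll": 10.1},{"grip": 33,"translation": [36,38,0],"roll": 10.1},{"grip": 33,"translation": [42,31,0],"roll": 10.1},{"grip": 33,"translation": [46,23,0],"roll": 10.1},{"grip": 33,"translation": [50,14,0],"roll": 10.1},{"grip": 33,"translation": [46,5,0],"roll": 10.1}])

```text
time: 31.8
tool_pos: [0.5241, 0.2731, 0.11]
tcp_rot: [[-0.136, 0.991, -0.002], [0.991, 0.136, -0.001], [-0.001, -0.002, -1.0]]
wrist_force: [0.8, -0.4, -0.1]
opening: 0.429
```

Run:
```python
from h import *
camera('scene')
d=boxes_of('scene','glue');print([(np.round(q['box']).tolist(),round(q['p'],2)) for q in d])
b=d[0]['box'];print('jar base',ray('scene',[b[0],b[1]+b[3]/2-6],0),'cap',ray('scene',[b[0]+8,b[1]-b[3]/2+10],.13))
p,y,s=pose();print(p,y,s['opening']*94)
plan([bay(37,-46,.06)],33,55)
```

```text
[([469.0, 260.0, 48.0, 60.0], 0.69)]
jar base [[0.7352357  0.28561667]] cap [[0.71735771 0.27797108]]
[0.52196735 0.27908887 0.10946532] 8.536644542161861 40.4094911779501
0 (33, [-3.1, 3.6, 49.5], np.float64(0.6))
[526.  276.6  60. ] 7.9
```

Request:
move_arm(deltas=[{"grip": 33,"translation": [-1.5,3.5,20],"roll": 0.6},{"grip": 33,"translation": [0,0,30],"roll": 0},{"grip": 33,"translation": [0,0,20],"roll": 0},{"grip": 33,"translation": [0,0,0],"roll": 0},{"grip": 33,"translation": [0,0,0],"roll": 0},{"grip": 33,"translation": [0,0,0],"roll": 0},{"grip": 33,"translation": [0,0,0],"roll": 0},{"grip": 33,"translation": [0,0,0],"roll": 0}])

```text
time: 32.9
tool_pos: [0.5295, 0.2706, 0.0417]
tcp_rot: [[-0.131, 0.991, 0.001], [0.991, 0.131, 0.0], [0.0, 0.001, -1.0]]
wrist_force: [0.6, 1.1, -0.5]
opening: 0.43
```

Run:
```python
from h import *
p,y,s=pose();print(p,y,s['opening']*94)
im=camera('scene')[:,:,::-1].copy();u,v=proj('scene',[(*T,.02)])[0].astype(int)
cv2.imwrite('pics/p1.png',cv2.resize(im[v-60:v+50,u-60:u+60],None,fx=5,fy=5,interpolation=cv2.INTER_CUBIC))
plan([bay(37,-46,.0085)],33,55)
```

```text
[0.52946911 0.27061017 0.04172122] 7.5036601193165495 40.42841362426936
0 (33, [6.3, -2.6, 33.1], np.float64(-0.4))
[526.  276.5   8.5] 7.9
```

View pics/p1.png

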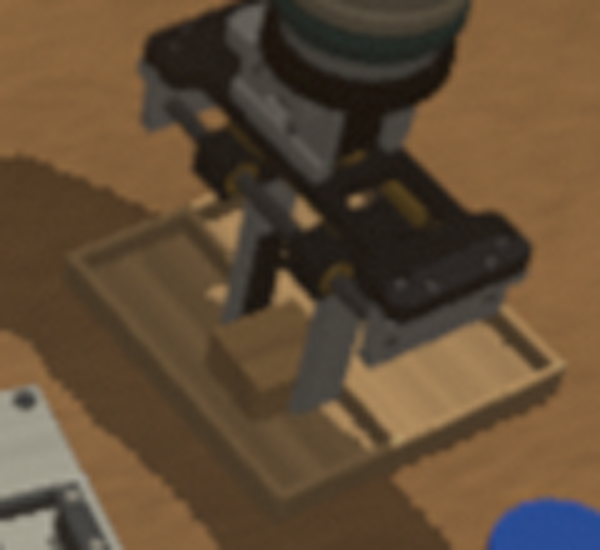

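The short spacer hangs over the smaller bay (crop px 265,350). I'll correct by 6 mm, lower and release.

Request:
move_arm(deltas=[{"grip": 33,"translation": [6,-2.5,0],"roll": -0.4},{"grip": 33,"translation": [0,0,12],"roll": 0},{"grip": 33,"translation": [0,0,10],"roll": 0},{"grip": 33,"translation": [0,0,7],"roll": 0},{"grip": 33,"translation": [0,0,4],"roll": 0},{"grip": 33,"translation": [0,0,0],"roll": 0},{"grip": 33,"translation": [0,0,0],"roll": 0},{"grip": 33,"translation": [0,0,0],"roll": 0}])

```text
time: 33.95
tool_pos: [0.5262, 0.2761, 0.0085]
tcp_rot: [[-0.137, 0.991, 0.0], [0.991, 0.137, 0.0], [0.0, 0.0, -1.0]]
wrist_force: [0.7, -1.4, -0.2]
opening: 0.422
```

Run:
```python
from h import *
p,y,s=pose();print(p,y,s['opening']*94,s['wrist_force'])
d=(p[:2]-T)*1000;print('tray xy',d@TX,d@TY)
```

```text
[0.52618755 0.27607725 0.00847657] 7.888735202786755 39.66490128700061 [ 0.67148694 -1.39456819 -0.16264118]
tray xy 37.1530725303664 -46.47026159001625
```

Request:
move_arm(deltas=[{"grip": 33,"translation": [0,0,1],"roll": 0},{"grip": 33,"translation": [0,0,0],"roll": 0},{"grip": 50,"translation": [0,0,0],"roll": 0},{"grip": 50,"translation": [0,0,0],"roll": 0},{"grip": 50,"translation": [0,0,0],"roll": 0},{"grip": 50,"translation": [0,0,-30],"roll": 0},{"grip": 50,"translation": [0,0,-40],"roll": 0},{"grip": 50,"translation": [0,0,-30],"roll": 0}])

```text
time: 34.95
tool_pos: [0.5263, 0.276, 0.1087]
tcp_rot: [[-0.137, 0.991, 0.001], [0.991, 0.137, 0.0], [0.0, 0.001, -1.0]]
wrist_force: [-0.0, 0.7, -0.3]
opening: 0.531
```

Run:
```python
from h import *
p,y,s=pose();print(p,y,s['opening']*94,s['wrist_force'])
plan([(.629,.127,.11,88)],70,55)
```

```text
[0.52634915 0.2760462  0.10871884] 7.87995290893672 49.95229621526149 [-0.03251503  0.73162821 -0.31945942]
0 (70, [-20.2, 10.2, -0.2], np.float64(-10.0))
1 (70, [-21.7, 6.5, -0.2], np.float64(-10.0))
2 (70, [-22.5, 2.6, -0.1], np.float64(-10.0))
3 (70, [-22.6, -1.3, -0.2], np.float64(-10.0))
4 (70, [-22.0, -5.2, -0.1], np.float64(-10.0))
5 (70, [-20.7, -9.0, -0.2], np.float64(-10.0))
6 (70, [-18.9, -12.4, -0.1], np.float64(-10.0))
7 (70, [-16.5, -15.5, -0.2], np.float64(-10.0))
[629. 127. 110.] 87.9
```

Request:
move_arm(deltas=[{"grip": 70,"translation": [-20,10,0],"roll": -10},{"grip": 70,"translation": [-22,6.5,0],"roll": -10},{"grip": 70,"translation": [-22.5,2.5,0],"roll": -10},{"grip": 70,"translation": [-22.5,-1.3,0],"roll": -10},{"grip": 70,"translation": [-22,-5,0],"roll": -10},{"grip": 70,"translation": [-21,-9,0],"roll": -10},{"grip": 70,"translation": [-19,-12,0],"roll": -10},{"grip": 70,"translation": [-16.5,-15.5,0],"roll": -10}])

```text
time: 35.95
tool_pos: [0.6293, 0.1265, 0.1072]
tcp_rot: [[-1.0, 0.031, -0.0], [0.031, 1.0, -0.0], [0.0, -0.0, -1.0]]
wrist_force: [-0.0, -0.3, -0.8]
opening: 0.743
```

Request:
move_arm(deltas=[{"grip": 70,"translation": [0,0,0],"roll": 0},{"grip": 70,"translation": [0,0,20],"roll": 0},{"grip": 70,"translation": [0,0,20],"roll": 0},{"grip": 70,"translation": [0,0,20],"roll": 0},{"grip": 70,"translation": [0,0,0],"roll": 0},{"grip": 70,"translation": [0,0,0],"roll": 0},{"grip": 70,"translation": [0,0,0],"roll": 0},{"grip": 70,"translation": [0,0,0],"roll": 0}])

```text
time: 36.95
tool_pos: [0.6295, 0.1274, 0.048]
tcp_rot: [[-0.999, 0.037, 0.001], [0.037, 0.999, 0.0], [-0.001, 0.0, -1.0]]
wrist_force: [-0.5, -0.2, 0.4]
opening: 0.746
```

Run:
```python
from h import *
p,y,s=pose();print(p,y,s['opening']*94)
plan([(.629,.127,.011,88)],70,60)
```

```text
[0.62954144 0.12736023 0.04797125] 87.8742860280068 70.09116578498202
0 (70, [0.5, -0.4, 37.0], np.float64(-0.1))
[629. 127.  11.] 88.0
```

Request:
move_arm(deltas=[{"grip": 70,"translation": [0.5,-0.4,14],"roll": 0},{"grip": 70,"translation": [0,0,13],"roll": 0},{"grip": 70,"translation": [0,0,9],"roll": 0},{"grip": 70,"translation": [0,0,0],"roll": 0},{"grip": 33,"translation": [0,0,0],"roll": 0},{"grip": 33,"translation": [0,0,0],"roll": 0},{"grip": 33,"translation": [0,0,0],"roll": 0},{"grip": 33,"translation": [0,0,0],"roll": 0}])

```text
time: 37.95
tool_pos: [0.6288, 0.127, 0.0116]
tcp_rot: [[-0.999, 0.037, 0.001], [0.037, 0.999, 0.0], [-0.001, 0.0, -1.0]]
wrist_force: [-0.8, 0.6, 1.3]
opening: 0.424
```

Request:
move_arm(deltas=[{"grip": 33,"translation": [0,0,0],"roll": 0},{"grip": 33,"translation": [0,0,0],"roll": 0},{"grip": 33,"translation": [0,0,-10],"roll": 0},{"grip": 33,"translation": [0,0,-30],"roll": 0},{"grip": 33,"translation": [0,0,-40],"roll": 0},{"grip": 33,"translation": [0,0,-20],"roll": 0},{"grip": 33,"translation": [0,0,0],"roll": 0},{"grip": 33,"translation": [0,0,0],"roll": 0}])

```text
time: 38.95
tool_pos: [0.6278, 0.1266, 0.1104]
tcp_rot: [[-0.999, 0.037, -0.002], [0.037, 0.999, -0.0], [0.002, -0.001, -1.0]]
wrist_force: [0.1, -0.5, -1.0]
opening: 0.422
```

Run:
```python
from h import *
p,y,s=pose();print(p,y,s['opening']*94)
plan([bay(-37,-46,.11)],33,55)
```

```text
[0.62777855 0.12656101 0.11041282] 87.88743453218594 39.638152622109175
0 (33, [22.5, 16.7, 0.1], np.float64(10.0))
1 (33, [25.1, 12.5, 0.0], np.float64(10.0))
2 (33, [26.9, 7.9, 0.1], np.float64(10.0))
3 (33, [27.8, 3.2, 0.0], np.float64(10.0))
4 (33, [27.9, -1.7, 0.1], np.float64(10.0))
5 (33, [27.2, -6.6, 0.0], np.float64(10.0))
6 (33, [25.7, -11.2, 0.1], np.float64(10.0))
7 (33, [23.4, -15.4, 0.0], np.float64(10.0))
[452.7 266.4 110. ] 7.9
```

Request:
move_arm(deltas=[{"grip": 33,"translation": [22.5,17,0],"roll": 10},{"grip": 33,"translation": [25,12.5,0],"roll": 10},{"grip": 33,"translation": [27,8,0],"roll": 10},{"grip": 33,"translation": [28,3,0],"roll": 10},{"grip": 33,"translation": [28,-1.7,0],"roll": 10},{"grip": 33,"translation": [27,-6.6,0],"roll": 10},{"grip": 33,"translation": [25.7,-11,0],"roll": 10},{"grip": 33,"translation": [23,-15.4,0],"roll": 10}])

```text
time: 39.95
tool_pos: [0.452, 0.2666, 0.11]
tcp_rot: [[-0.132, 0.991, -0.002], [0.991, 0.132, -0.002], [-0.001, -0.002, -1.0]]
wrist_force: [0.7, -0.2, -0.4]
opening: 0.425
```

Request:
move_arm(deltas=[{"grip": 33,"translation": [0,0,0],"roll": 0},{"grip": 33,"translation": [0,0,20],"roll": 0},{"grip": 33,"translation": [0,0,25],"roll": 0},{"grip": 33,"translation": [0,0,23],"roll": 0},{"grip": 33,"translation": [0,0,0],"roll": 0},{"grip": 33,"translation": [0,0,0],"roll": 0},{"grip": 33,"translation": [0,0,0],"roll": 0},{"grip": 33,"translation": [0,0,0],"roll": 0}])

```text
time: 40.95
tool_pos: [0.4541, 0.2669, 0.044]
tcp_rot: [[-0.138, 0.99, 0.001], [0.99, 0.138, 0.001], [0.001, 0.001, -1.0]]
wrist_force: [-0.3, -0.5, -0.6]
opening: 0.422
```

Run:
```python
from h import *
p,y,s=pose();print(p,y,s['opening']*94)
plan([bay(-37,-46,.0085)],33,60)
```

```text
[0.45405895 0.26689909 0.04396151] 7.910477065327147 39.64685621628805
0 (33, [-0.4, -1.4, 35.5], np.float64(0.0))
[452.7 266.3   8.5] 7.9
```

Request:
move_arm(deltas=[{"grip": 33,"translation": [0,-1.4,13],"roll": 0},{"grip": 33,"translation": [0,0,11],"roll": 0},{"grip": 33,"translation": [0,0,8],"roll": 0},{"grip": 33,"translation": [0,0,4],"roll": 0},{"grip": 33,"translation": [0,0,0],"roll": 0},{"grip": 33,"translation": [0,0,0],"roll": 0},{"grip": 33,"translation": [0,0,0],"roll": 0},{"grip": 33,"translation": [0,0,0],"roll": 0}])

```text
time: 41.95
tool_pos: [0.4517, 0.2661, 0.0075]
tcp_rot: [[-0.137, 0.991, -0.001], [0.991, 0.137, -0.0], [-0.0, -0.001, -1.0]]
wrist_force: [-1.1, -0.3, 5.6]
opening: 0.424
```

Request:
move_arm(deltas=[{"grip": 50,"translation": [0,0,0],"roll": 0},{"grip": 50,"translation": [0,0,0],"roll": 0},{"grip": 50,"translation": [0,0,0],"roll": 0},{"grip": 50,"translation": [0,0,-30],"roll": 0},{"grip": 50,"translation": [0,0,-40],"roll": 0},{"grip": 50,"translation": [0,0,-30],"roll": 0},{"grip": 50,"translation": [0,0,0],"roll": 0},{"grip": 50,"translation": [0,0,0],"roll": 0}])

```text
time: 42.95
tool_pos: [0.4516, 0.2664, 0.1066]
tcp_rot: [[-0.138, 0.99, -0.001], [0.99, 0.138, -0.0], [-0.0, -0.001, -1.0]]
wrist_force: [-0.5, 0.2, -0.6]
opening: 0.532
```

Run:
```python
from h import *
p,y,s=pose();print(p,y,s['opening']*94)
plan([(.6284,.042,.11,86.2)],70,55)
```

```text
[0.45159904 0.26638482 0.10659552] 7.906646268923631 49.96261422549544
0 (70, [-30.8, 18.0, -0.4], np.float64(-9.8))
1 (70, [-33.4, 12.5, -0.4], np.float64(-9.8))
2 (70, [-35.1, 6.7, -0.4], np.float64(-9.8))
3 (70, [-35.7, 0.6, -0.4], np.float64(-9.8))
4 (70, [-35.3, -5.5, -0.5], np.float64(-9.8))
5 (70, [-33.8, -11.5, -0.4], np.float64(-9.8))
6 (70, [-31.4, -17.0, -0.5], np.float64(-9.8))
7 (70, [-28.1, -22.2, -0.4], np.float64(-9.8))
[628.4  41.9 110. ] 86.3
```

Request:
move_arm(deltas=[{"grip": 70,"translation": [-31,18,0],"roll": -9.8},{"grip": 70,"translation": [-33.4,12.5,0],"roll": -9.8},{"grip": 70,"translation": [-35,6.7,0],"roll": -9.8},{"grip": 70,"translation": [-35.7,0.6,0],"roll": -9.8},{"grip": 70,"translation": [-35.3,-5.5,0],"roll": -9.8},{"grip": 70,"translation": [-33.8,-11.5,0],"roll": -9.8},{"grip": 70,"translation": [-31.4,-17,0],"roll": -9.8},{"grip": 70,"translation": [-28,-22,0],"roll": -9.8}])

```text
time: 43.95
tool_pos: [0.6284, 0.0412, 0.1053]
tcp_rot: [[-0.998, 0.059, -0.003], [0.059, 0.998, 0.001], [0.003, 0.001, -1.0]]
wrist_force: [0.5, -0.2, -0.3]
opening: 0.744
```

Request:
move_arm(deltas=[{"grip": 70,"translation": [0,0,0],"roll": 0},{"grip": 70,"translation": [0,0,20],"roll": 0},{"grip": 70,"translation": [0,0,20],"roll": 0},{"grip": 70,"translation": [0,0,20],"roll": 0},{"grip": 70,"translation": [0,0,0],"roll": 0},{"grip": 70,"translation": [0,0,0],"roll": 0},{"grip": 70,"translation": [0,0,0],"roll": 0},{"grip": 70,"translation": [0,0,0],"roll": 0}])

```text
time: 44.95
tool_pos: [0.6294, 0.0421, 0.048]
tcp_rot: [[-0.998, 0.065, 0.001], [0.065, 0.998, 0.0], [-0.001, 0.0, -1.0]]
wrist_force: [0.7, -0.1, 0.5]
opening: 0.745
```

Run:
```python
from h import *
p,y,s=pose();print(p,y,s['opening']*94)
plan([(.6284,.042,.011,86.2)],70,60)
```

```text
[0.62938564 0.04211481 0.04799206] 86.28580759028048 69.99297886379723
0 (70, [1.0, -0.2, 37.0], np.float64(0.1))
[628.4  42.   11. ] 86.2
```

Request:
move_arm(deltas=[{"grip": 70,"translation": [0.5,0,14],"roll": 0},{"grip": 70,"translation": [0,0,13],"roll": 0},{"grip": 70,"translation": [0,0,9],"roll": 0},{"grip": 70,"translation": [0,0,0],"roll": 0},{"grip": 33,"translation": [0,0,0],"roll": 0},{"grip": 33,"translation": [0,0,0],"roll": 0},{"grip": 33,"translation": [0,0,0],"roll": 0},{"grip": 33,"translation": [0,0,0],"roll": 0}])

```text
time: 45.95
tool_pos: [0.6286, 0.0421, 0.0116]
tcp_rot: [[-0.998, 0.065, 0.001], [0.065, 0.998, 0.0], [-0.001, 0.0, -1.0]]
wrist_force: [0.2, 0.0, 1.4]
opening: 0.425
```

Request:
move_arm(deltas=[{"grip": 33,"translation": [0,0,0],"roll": 0},{"grip": 33,"translation": [0,0,0],"roll": 0},{"grip": 33,"translation": [0,0,-10],"roll": 0},{"grip": 33,"translation": [0,0,-30],"roll": 0},{"grip": 33,"translation": [0,0,-40],"roll": 0},{"grip": 33,"translation": [0,0,-20],"roll": 0},{"grip": 33,"translation": [0,0,0],"roll": 0},{"grip": 33,"translation": [0,0,0],"roll": 0}])

```text
time: 46.95
tool_pos: [0.6276, 0.042, 0.1104]
tcp_rot: [[-0.998, 0.065, -0.002], [0.065, 0.998, -0.0], [0.002, -0.0, -1.0]]
wrist_force: [0.2, -0.6, -1.2]
opening: 0.422
```

Run:
```python
from h import *
p,y,s=pose();print(p,y,s['opening']*94)
plan([bay(0,33,.11)],33,55)
```

```text
[0.62757482 0.04195742 0.11043919] 86.28957815028922 39.69908060648084
0 (33, [21.1, 37.2, 0.1], np.float64(9.8))
1 (33, [27.1, 33.0, 0.0], np.float64(9.8))
2 (33, [32.3, 28.0, 0.1], np.float64(9.8))
3 (33, [36.6, 22.0, 0.0], np.float64(9.8))
4 (33, [39.9, 15.5, 0.1], np.float64(9.8))
5 (33, [41.9, 8.5, 0.0], np.float64(9.8))
6 (33, [42.7, 1.2, 0.1], np.float64(9.8))
7 (33, [42.3, -6.1, 0.0], np.float64(9.8))
[478.5 349.7 110. ] 7.9
```

Request:
move_arm(deltas=[{"grip": 33,"translation": [21,37,0],"roll": 9.8},{"grip": 33,"translation": [27,33,0],"roll": 9.8},{"grip": 33,"translation": [32,28,0],"roll": 9.8},{"grip": 33,"translation": [36.6,22,0],"roll": 9.8},{"grip": 33,"translation": [40,15.5,0],"roll": 9.8},{"grip": 33,"translation": [42,8.5,0],"roll": 9.8},{"grip": 33,"translation": [42.7,1.2,0],"roll": 9.8},{"grip": 33,"translation": [42.3,-6,0],"roll": 9.8}])

```text
time: 47.95
tool_pos: [0.4782, 0.3502, 0.1098]
tcp_rot: [[-0.132, 0.991, -0.002], [0.991, 0.132, -0.002], [-0.002, -0.002, -1.0]]
wrist_force: [0.7, -0.6, -0.2]
opening: 0.426
```

Request:
move_arm(deltas=[{"grip": 33,"translation": [0,0,0],"roll": 0},{"grip": 33,"translation": [0,0,20],"roll": 0},{"grip": 33,"translation": [0,0,25],"roll": 0},{"grip": 33,"translation": [0,0,23],"roll": 0},{"grip": 33,"translation": [0,0,0],"roll": 0},{"grip": 33,"translation": [0,0,0],"roll": 0},{"grip": 33,"translation": [0,0,0],"roll": 0},{"grip": 33,"translation": [0,0,0],"roll": 0}])

```text
time: 48.95
tool_pos: [0.4801, 0.3499, 0.044]
tcp_rot: [[-0.138, 0.99, 0.001], [0.99, 0.138, 0.001], [0.001, 0.001, -1.0]]
wrist_force: [0.6, -0.2, 0.2]
opening: 0.423
```

Run:
```python
from h import *
p,y,s=pose();print(p,y,s['opening']*94)
plan([bay(0,33,.0078)],33,60)
im=camera('scene')[:,:,::-1].copy();u,v=proj('scene',[(*T,.02)])[0].astype(int)
cv2.imwrite('pics/p2.png',cv2.resize(im[v-60:v+50,u-60:u+60],None,fx=5,fy=5,interpolation=cv2.INTER_CUBIC))
```

```text
[0.48013635 0.34992008 0.04404236] 7.904940847978686 39.79760789421657
0 (33, [-0.0, -1.7, 36.2], np.float64(0.0))
[478.5 349.7   7.8] 7.9
```

View pics/p2.png

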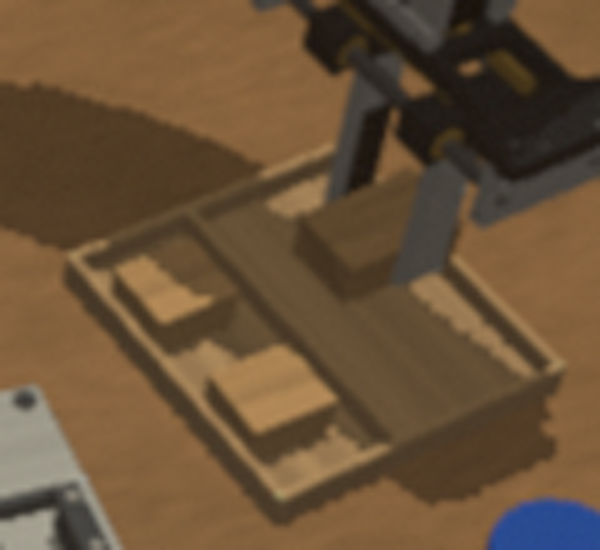

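Both shorts lie flat in the smaller bay (crop px 170,295 and 275,400). The long one hangs over the larger bay, so I'll lower and release it.

Request:
move_arm(deltas=[{"grip": 33,"translation": [0,-1.5,13],"roll": 0},{"grip": 33,"translation": [0,0,11],"roll": 0},{"grip": 33,"translation": [0,0,8],"roll": 0},{"grip": 33,"translation": [0,0,4],"roll": 0},{"grip": 33,"translation": [0,0,0],"roll": 0},{"grip": 33,"translation": [0,0,0],"roll": 0},{"grip": 33,"translation": [0,0,0],"roll": 0},{"grip": 33,"translation": [0,0,0],"roll": 0}])

```text
time: 50.0
tool_pos: [0.4777, 0.349, 0.0075]
tcp_rot: [[-0.137, 0.991, -0.001], [0.991, 0.137, -0.0], [-0.0, -0.001, -1.0]]
wrist_force: [-2.1, -0.6, 5.7]
opening: 0.422
```

Request:
move_arm(deltas=[{"grip": 70,"translation": [0,0,0],"roll": 0},{"grip": 70,"translation": [0,0,0],"roll": 0},{"grip": 70,"translation": [0,0,0],"roll": 0},{"grip": 70,"translation": [0,0,0],"roll": 0},{"grip": 70,"translation": [0,0,-30],"roll": 0},{"grip": 70,"translation": [0,0,-50],"roll": 0},{"grip": 70,"translation": [0,0,-60],"roll": 0},{"grip": 70,"translation": [0,0,0],"roll": 0}])

```text
time: 51.0
tool_pos: [0.4813, 0.3512, 0.1519]
tcp_rot: [[-0.137, 0.991, 0.008], [0.991, 0.137, 0.006], [0.005, 0.008, -1.0]]
wrist_force: [0.2, 0.2, -0.1]
opening: 0.745
```

Run:
```python
from h import *
p,y,s=pose();print(p,y,s['opening']*94,s['time'])
im=camera('scene')[:,:,::-1].copy()
a=im[150:310,360:520];b=im[220:320,95:195]
cv2.imwrite('pics/f.png',np.hstack([cv2.resize(a,(400,400),interpolation=cv2.INTER_CUBIC),cv2.resize(b,(400,400),interpolation=cv2.INTER_CUBIC)]))
```

```text
[0.4812865  0.35115055 0.15191919] 7.882582478974608 70.03154042000047 51.0
```

View pics/f.png

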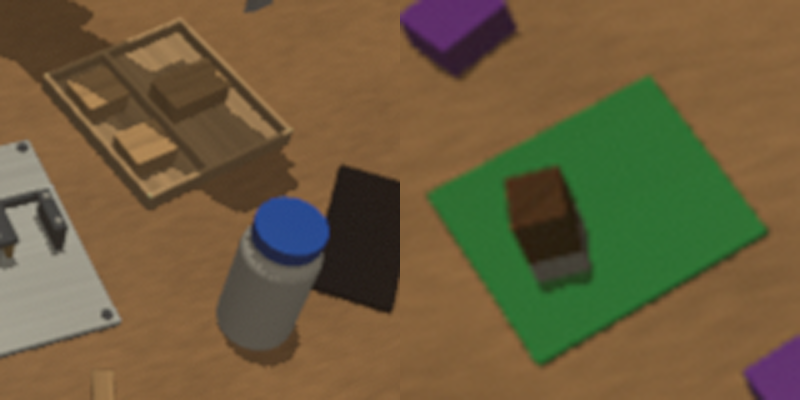

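The spacers are all in place, but the block has been knocked aside to about crop px (545,230), nearer the mat's edge. I'll measure where it stands.

Run:
```python
from h import *
M=np.array([.4664,-.3333]);a=np.radians(16.5)
ims={c:camera(c)[:,:,::-1].copy() for c in('top','scene')}
bias=dict(top=(-.0004,.0017),scene=(.0029,.0004))
out=[]
for c,im in ims.items():
    b=(M[0]-.1,M[0]+.1,M[1]-.1,M[1]+.1)
    r=rect(c,im,.055,*b);h=cv2.cvtColor(r,cv2.COLOR_BGR2HSV);g=((h[...,0]>45)&(h[...,0]<80)&(h[...,1]>100))
    r2=rect(c,im,.005,*b);h2=cv2.cvtColor(r2,cv2.COLOR_BGR2HSV)
    m=((h[...,0]<20)&(h[...,2]<130)).astype(np.uint8)*255
    m=cv2.morphologyEx(m,cv2.MORPH_OPEN,np.ones((9,9)))
    print(c,[(round(b[1]-v*.0005-bias[c][0],4),round(b[3]-u*.0005-bias[c][1],4),round(w*.5,1),round(hh*.5,1),round(an,1)) for (u,v),(w,hh),an in [cv2.minAreaRect(q) for q in cv2.findContours(m,0,1)[0] if cv2.contourArea(q)>800]])
    out.append(r)
cv2.imwrite('pics/bm.png',np.hstack(out))
print([(c,[(np.round(d['box']).tolist(),round(d['p'],2)) for d in boxes_of(c,'block')]) for c in ims])
```

```text
top [(np.float64(0.4838), np.float64(-0.352), 29.0, 27.0, 90.0)]
scene [(np.float64(0.3775), np.float64(-0.2482), 27.0, 29.0, 90.0), (np.float64(0.4029), np.float64(-0.346), 98.8, 61.2, 12.6), (np.float64(0.4777), np.float64(-0.4191), 20.0, 25.2, 33.2), (np.float64(0.497), np.float64(-0.3529), 52.5, 26.7, 88.7), (np.float64(0.5578), np.float64(-0.2682), 11.5, 54.0, 90.0)]
[('top', [([488.0, 267.0, 26.0, 15.0], 0.72)]), ('scene', [([331.0, 248.0, 39.0, 29.0], 0.6), ([131.0, 275.0, 18.0, 34.0], 0.57)])]
```

View pics/bm.png

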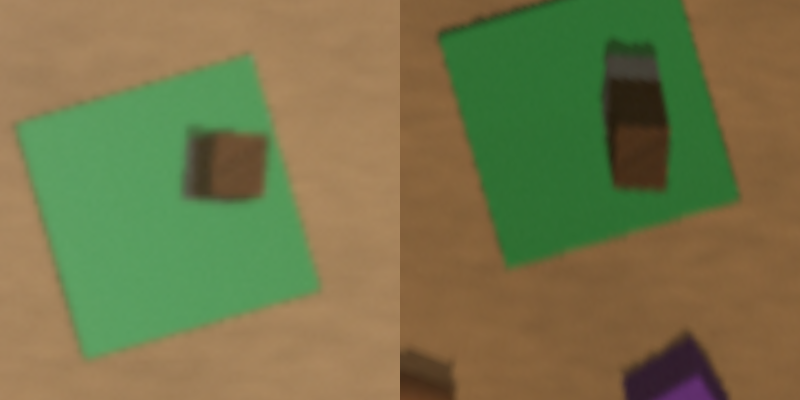

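The block still stands upright. It is about (18,-20) mm from the mat's centre, well inside the allowed ±60 mm, so it can stay. The gripper is clear at z = 0.15, so I'll hand in.

```bash
python3 -c "
from cell import *
s=read_state();print(s['time'],s['wrist_force']);print(job_done())"
```

```text
51.25 [-0.87202961 -1.07853233  0.11046117]
the job is handed in; nothing more can be done
None
```

I've handed the job in at 51 s of the 210 s allowed. Three spacers were present, two short and one long; the fourth clamp was empty. I knocked each one out of its clamp's open end with the gripped block, using about 7–11 N at the wrist. Then I lifted them out and laid the shorts in the smaller bay and the long one in the larger bay.

**Last checks:**
- **Spacers:** the last picture showed all three lying flat in the right bays.
- **Block:** it was knocked about 3 cm aside after I had set it down. The top camera shows it still upright on the mat, about (18, -20) mm from the mat's centre, where ±60 mm is allowed, so I left it there.
- **Gripper:** it was open and clear at 0.15 m, touching nothing.
- **Bystanders:** I saw no contact with any of them, but I did not measure their positions again.

**Disagreement:** the two cameras differed by about 4 mm in x and 1.5 mm in y. I corrected for that using the block's position once gripped. In the final block check, the scene camera's automatic fit was no use, so the position comes from the top camera; the scene picture, judged by eye, agrees.

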